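Clear the stack and set up the test station

ROBOT

A 6-joint arm with a two-finger parallel gripper is mounted at the origin on the work surface. World frame = base frame: x ahead of the robot, y to its left, z up, the work surface at z = 0. Lengths are in m, angles in rad, forces in N, time in s.
With the tool pointing down it reaches from about 0.3 to 0.775 m from the base axis. Payload 14.6 kg.
Tool frame: the origin (TCP) lies between the finger pads; the fingertips stand 19 mm ahead of it and the grasp point (between the pads) is the TCP; z points along the fingers, y is the direction in which the jaws open and shut (so a half turn about z gives the same grasp; the last joint's range is limited). The gripper opens to 94 mm and grips with 3 to 60 N. Pads are 16 mm wide; open, the fingers measure 119 mm over their backs; the gripper's body (75 mm by 177 mm) begins 78 mm behind the grasp point.
Start: joints at [1.261, 0.3, 1.521, -0, 1.321, -0.067], TCP at [0.132, 0.534, 0.189] pointing down, gripper open.
Joint ranges: [-3.03, 3.03], [-0.79, 2.21], [0.23, 2.52], [-1.04, 4.18], [0, 3.07], [-2.55, 2.55]. Speed limits (rad/s): [2.22, 2.22, 2.57, 3.14, 3.14, 3.14].

INTERFACE

Orientations are given as [roll, pitch, yaw] about the fixed x, y, z axes, in that order (R = Rz(yaw) Ry(pitch) Rx(roll)).
In Python, from station import telemetry, vision, ctrl gives the robot as it stands. The module is installed in compiled form; this text tells all that it offers.
- The arm moves only by the shell command python3 -m creep 'ROWS' [FORCE]. ROWS is JSON, a list of rows, each a list of 3 entries, a list of its own where there are three numbers: the shift along the tool's x, y, z in units of 50 mm (1.0 is 50 mm), then the turn about the tool's z in units of 8 degrees (1.0 is 8 degrees), then the opening, from 0 (shut) to 1 (fully open). In form: [[[tx, ty, tz], twist, gripper], ...]. A call has 1 to 12 rows; each row is the pose to reach, as a shift and turn from the pose commanded when the call began, along the tool's axes at that moment; what a row does not reach only later rows make up. A row lasts 1/10 s, in which the tool goes at most 50 mm and 8.59 degrees, less where a joint would pass 70% of its speed; a pose out of reach is approached as far as the arm can. A call with a gripper value outside its range is refused whole. The fingers move at their own pace and stop on an object; FORCE is the grip in N (left out, the last holds). Time passes only in rows, so rows that repeat a pose let the fingers close. It gives the time, the measured TCP pose, the force and the opening at its end, in the units of the state.
- telemetry.get_obs(): the state, without advancing time (a new reading comes with each control period).
- vision.camera(name): name is "scene" or "top" or "wrist"; returns a dict with "img" (384x512x3 uint8, red, green, blue), "depth" (384x512 float32, m along the optical axis (not along the pixel's ray), 0 where there is no reading), "vertical_fov" (degrees; the focal length in pixels is half the picture's height over the tangent of half this angle, whatever the lens; pixels are square), "cx", "cy" (the principal point, pixels), "dist" ([k1, k2, p1, p2, k3] as OpenCV has them; the pictures are not rectified), "extrinsics" (4x4, takes a point from camera to world coordinates); the wrist camera has in their place "hand_eye" (4x4, takes a point from camera to tool coordinates, whose origin is the TCP and whose axes are the flange's). Camera axes: x right, y down, z forward; pixel columns grow to the right and rows downward; lengths in m; the calibration is good to about 2 mm. A picture is of the moment at which its call begins: read the wrist's pose just before it.
- ctrl.hand_in(): hands the job in, once; it reports no verdict.
The state is a dict: "time_s": time; "qpos": joint angles; "joint_vel": joint speeds; "tau": joint torques, N m; "ee_pos": TCP position; "eef_rot": TCP orientation; "force": force on the tool from outside, world axes, zero at the start; "moment": the same for the moment, N m; "grip_width": finger opening in m.
Only numpy, scipy, OpenCV 4.12 (cv2) and the standard library are available. Lean on these libraries where they do the work, as an engineer would, in place of code of your own. Each camera call takes 0.05 s, during which the arm holds its last target.

TASK

Set up the food-test station from the stack on the bench, working from the top down and putting each thing in its own place before you take the next: the amber reagent bottle in the little square drip tray, the round tin centred on the balance pan, the cuvette block in the reader's bay, the tip box in the flat oblong nest. Everything must stand upright and flat in its place, inside the rims, and nothing may be toppled on the way. Leave the jar and the fruit bowl where they are.

Things in the scene. Friction and masses are not known exactly. Their poses are not given: they have to be found in the camera images.
- reagent_bottle: Small square amber bottle with a paper band and a white round cap, top of the stack at the start. Body 30 x 30 mm, 38 mm high; cap 20 mm across on top, 49 mm high overall. Mass about 0.07 kg. Origin: centre of its underside; x and y along its sides, z up. It starts standing on the sample tin. Goes into drip_tray.
- sample_tin: Round plain aluminium tin with a flat closed lid, second in the stack. 48 mm diameter, 36 mm high, about 0.12 kg. Origin: centre of its underside, z up. It starts standing on the cuvette block. Goes on the pan of balance.
- cuvette_block: Oblong dark block with two rows of five clear square cuvettes flush in its flat top, third in the stack. 92 mm along its x, 44 mm along its y, 36 mm high, about 0.16 kg. Origin: centre of its underside, z up; the two ends are alike. It starts on the tip box. Goes into the bay of reader.
- tip_box: Oblong white plastic box with a grey line around it and a flat closed top, bottom of the stack, standing on the bench. 116 mm along its x, 66 mm along its y, 40 mm high, about 0.22 kg. Origin: centre of its underside, z up; the two ends are alike. Goes into box_nest.
- drip_tray: Small square pale grey tray, fixed on the bench, for the reagent bottle: inside 50 x 50 mm, walls 6 mm thick, floor 4 mm above the bench, rim 9 mm above the bench. Origin: its centre at bench level; x and y along its sides.
- balance: Grey laboratory balance, fixed on the bench, with a round steel pan 92 mm in diameter whose flat top lies 48 mm above the bench; body 160 mm along x (from -95 to +65 mm), 130 mm along y, 38 mm high, display at its -x end. Origin: at bench level under the pan's centre, z up.
- reader: White bench-top cuvette reader with a green screen, fixed on the bench, 50 mm high, 136 mm along its x (-68 to +68 mm), 122 mm along its y (-45 to +77 mm, screen on the +y side). In its top an open oblong bay with a black floor: 108 mm along x, 60 mm along y, 6 mm deep, floor 44 mm above the bench. Origin: at bench level under the bay's centre, z up.
- box_nest: Flat oblong aluminium tray, fixed on the bench, for the tip box: inside 132 mm along its x and 82 mm along its y, walls 5 mm thick, floor 4 mm above the bench, rim 9 mm above the bench. Origin: its centre at bench level.
- salt_jar: Bystander: round jar with a grey cap, loose, 50 mm diameter, 62 mm high, standing among the work. Origin: centre of its underside.
- fruit_bowl: Bystander: round white bowl with two apples, loose, 112 mm across, about 80 mm high, at the far side of the work. Origin: centre of its underside.
There are look-alikes about, which are no part of the job. Leave any purple or red look-alike of the reader alone. Leave any brown look-alike of the sample_tin alone.

How it is judged:
By the outcome, as a careful person would: the job done as asked, in the order asked, and still so for the second after the job is handed in, with the robot touching nothing.
It also fails if it takes over 115 s, if anything falls off the work surface, if the arm or the gripper's body presses on something with over 40 N, if the wrist force passes 120 N, or if a joint passes its speed limit or range.

## Working session

There is one attempt and no reset: what is moved stays moved. The work goes in short steps, Python scripts to look and compute and a shell command to move; the robot and the scene stay as the last step left them, time stands still between calls to the robot, and variables do not carry over. Pictures are saved under pics/ and viewed, and the job is handed in when it is done.

```bash
mkdir -p pics; ls; python3 - <<'E'
from station import telemetry, vision, ctrl
import cv2, numpy as np
o=telemetry.get_obs()
print({k:np.round(v,3) for k,v in o.items()})
for n in ["scene","top"]:
    c=vision.camera(n); cv2.imwrite(f"pics/{n}0.png",c["img"][:,:,::-1]); np.savez(f"{n}0.npz",**c)
    print(n,c["vertical_fov"],c["cx"],c["cy"],c["dist"],np.round(c["extrinsics"],3))
E
```

```text
pics
{'time_s': np.float64(0.0), 'qpos': array([ 1.261,  0.3  ,  1.522, -0.   ,  1.321, -0.067]), 'joint_vel': array([ 0.   , -0.   , -0.001,  0.   , -0.   , -0.001]), 'tau': array([ 0.0000e+00, -5.3180e+01, -3.5275e+01,  7.1000e-02,  2.4000e-02,
       -0.0000e+00]), 'ee_pos': array([0.132, 0.534, 0.188]), 'eef_rot': array([-3.14 , -0.   ,  2.899]), 'force': array([-0.601, -0.659,  1.114]), 'moment': array([ 0.015,  0.024, -0.004]), 'grip_width': np.float64(0.094)}
scene 49.72034919188455 257.48474230897676 190.84130995968243 [-0.07729298  0.          0.          0.          0.        ] [[-0.871  0.39  -0.297  0.865]
 [ 0.49   0.69  -0.533  0.599]
 [-0.003 -0.61  -0.792  1.109]
 [ 0.     0.     0.     1.   ]]
top 49.24374309796396 254.268978138492 192.05433749259626 [-0.13570129  0.          0.          0.          0.        ] [[-0.019 -0.986  0.166  0.254]
 [-1.     0.02   0.006 -0.083]
 [-0.009 -0.166 -0.986  1.395]
 [ 0.     0.     0.     1.   ]]
```

View pics/scene0.png

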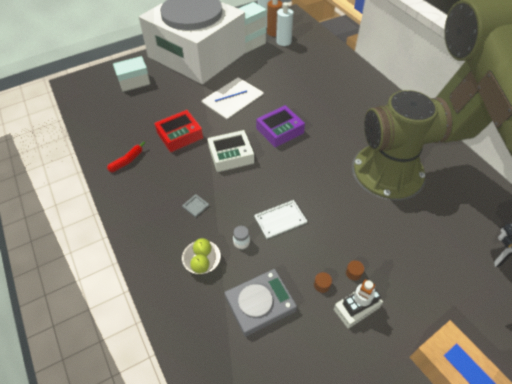

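View pics/top0.png

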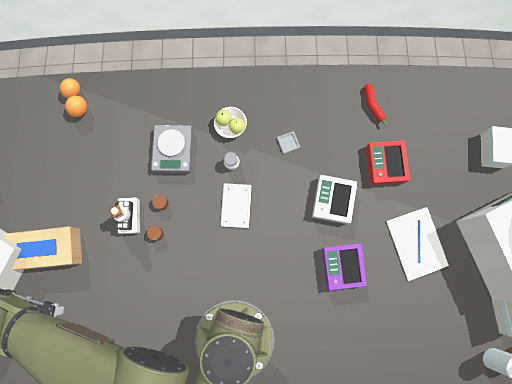

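Top view: stack at about (125,214), balance (172,148), nest (236,206), white reader (335,199), drip tray (288,142), jar (231,160) and bowl (230,122). Look-alikes are the red reader (388,162), the purple reader (345,267), and brown tins at (160,202) and (154,234). The white reader with the green screen fits the description. I'll check it in enlarged crops.

```bash
python3 - <<'E'
import cv2
a=cv2.imread("pics/top0.png"); s=cv2.imread("pics/scene0.png")
cv2.imwrite("pics/c1.png",cv2.resize(a[95:265,90:300],None,fx=3.5,fy=3.5,interpolation=cv2.INTER_CUBIC))
cv2.imwrite("pics/c2.png",cv2.resize(a[120:240,260:400],None,fx=5,fy=5,interpolation=cv2.INTER_CUBIC))
cv2.imwrite("pics/c3.png",cv2.resize(s[185:340,170:400],None,fx=3.4,fy=3.4,interpolation=cv2.INTER_CUBIC))
E
```

```text
(no output)
```

View pics/c1.png

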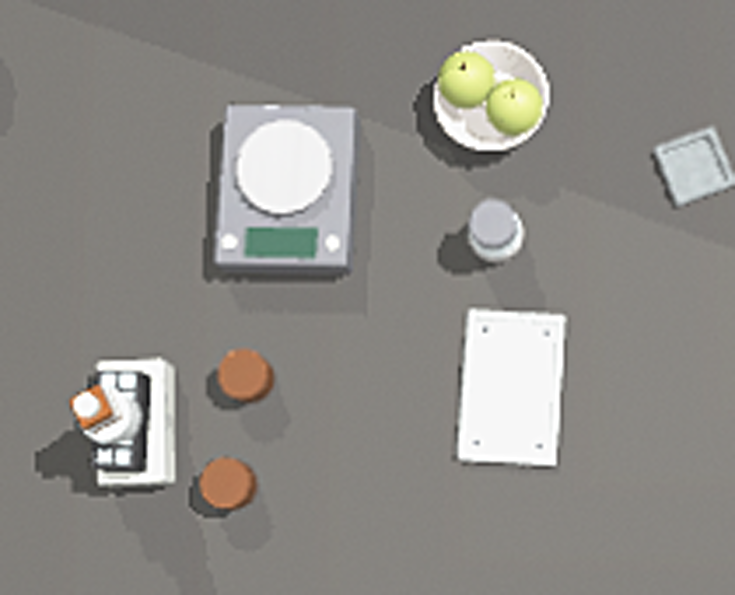

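View pics/c2.png

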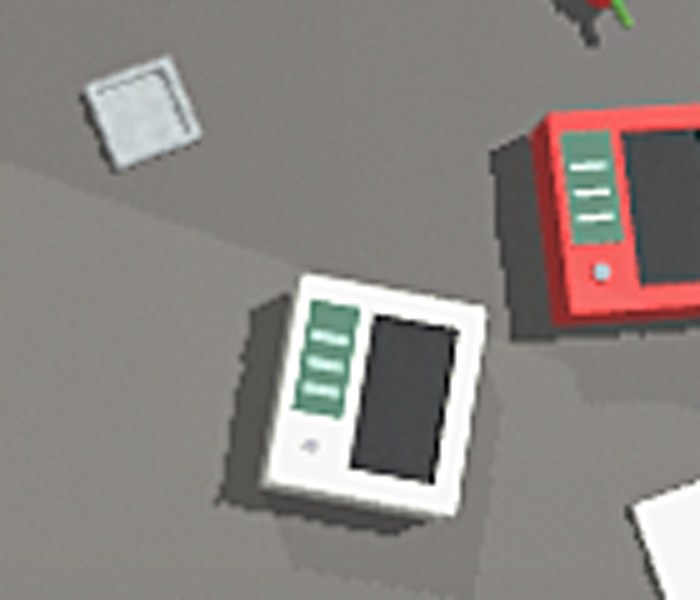

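View pics/c3.png

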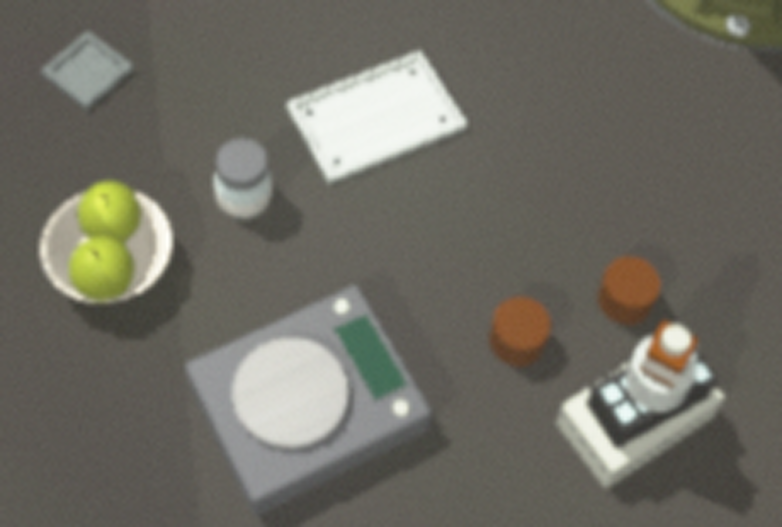

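The crops confirm the picks: the white reader with green screen at (335,199), and the plain aluminium tin inside the stack, not the brown ones. Next I measure poses by rays onto known heights.

```bash
cat > lib.py <<'E'
import cv2, numpy as np
from station import telemetry, vision
from scipy.spatial.transform import Rotation as Rn
def K(c):
    f=c["img"].shape[0]/2/np.tan(np.radians(float(c["vertical_fov"]))/2)
    return np.array([[f,0,float(c["cx"])],[0,f,float(c["cy"])],[0,0,1]])
def toolT(o):
    T=np.eye(4);T[:3,:3]=Rn.from_euler("xyz",o["eef_rot"]).as_matrix();T[:3,3]=o["ee_pos"];return T
def ext(c,o=None):
    return c["extrinsics"] if "extrinsics" in c else toolT(o)@c["hand_eye"]
def plane(c,T,px,h):
    p=cv2.undistortPoints(np.asarray(px,np.float64).reshape(-1,1,2),K(c),np.asarray(c["dist"],float)).reshape(-1,2)
    d=np.c_[p,np.ones(len(p))]@T[:3,:3].T
    return T[:3,3]+d*((h-T[2,3])/d[:,2])[:,None]
def proj(c,T,P):
    Ti=np.linalg.inv(T); r,_=cv2.Rodrigues(Ti[:3,:3])
    return cv2.projectPoints(np.asarray(P,float).reshape(-1,1,3),r,Ti[:3,3],K(c),np.asarray(c["dist"],float))[0].reshape(-1,2)
def blobs(mask,minA=30):
    cs,_=cv2.findContours(mask.astype(np.uint8),cv2.RETR_EXTERNAL,cv2.CHAIN_APPROX_NONE)
    return sorted([k for k in cs if cv2.contourArea(k)>minA],key=cv2.contourArea,reverse=True)
def rect(c,T,k,h):
    P=plane(c,T,k.reshape(-1,2),h)[:,:2]*1000
    (cx,cy),(w,hh),a=cv2.minAreaRect(P.astype(np.float32))
    if hh>w: w,hh,a=hh,w,a+90
    return np.round([cx,cy,w,hh,(a+90)%180-90],1)   # mm, long side angle
def snap(n,name):
    o=telemetry.get_obs(); c=vision.camera(n); cv2.imwrite(f"pics/{name}.png",c["img"][:,:,::-1])
    return c,ext(c,o),o
E
python3 - <<'E'
from lib import *
for n in ["top","scene"]:
    c=dict(np.load(f"{n}0.npz")); T=ext(c); im=c["img"]; hsv=cv2.cvtColor(im,cv2.COLOR_RGB2HSV); H,S,V=cv2.split(hsv)
    print("==",n)
    def show(nm,m,h,A=30):
        for k in blobs(m,A)[:6]:
            q=k.reshape(-1,2).mean(0); print(nm,np.round(q),rect(c,T,k,h))
    show("white",(V>195)&(S<40),0.009,60)
    show("orange",(H<14)&(S>130)&(V>60),0.03)
    show("dark",(V<70)&(S<90),0.044,100)
    # depth heights
    d=c["depth"]
    uu={"top":{"stack":(119,211),"pan":(171,143),"nest":(236,206),"bay":(342,199),"tray":(288,142),"jar":(231,158),"bench":(200,260)},"scene":{}}[n]
    for nm,(u,v) in uu.items():
        z=float(d[v,u]); p=cv2.undistortPoints(np.array([[[u,v]]],float),K(c),c["dist"]).ravel()
        print(nm,np.round(T@[p[0]*z,p[1]*z,z,1],3))
E
```

```text
== top
white [253.  15.] [1180.   -86.7 2074.3  193.8   88.6]
white [417. 243.] [ 302.1 -619.2  212.1  153.1   17.1]
white [335. 198.] [ 460.  -346.3  144.3  128.7  -12.1]
white [236. 205.] [443.9 -12.5 144.9  94.   -4.5]
white [503. 229.] [ 323.1 -918.7  237.8   97.6   -5.9]
white [  7. 264.] [269.4 777.8 210.4  79.1   3. ]
orange [388. 163.] [ 576.4 -528.3  146.5  138.3    2.8]
orange [373. 102.] [ 790.4 -493.   141.4   44.7   18.2]
orange [160. 202.] [457.3 238.2  47.3  44.2 -89.2]
orange [155. 233.] [353.1 253.4  47.2  39.5  89.3]
orange [ 76. 109.] [795.1 553.2  79.   57.1 -83.8]
orange [69. 91.] [863.  585.7  81.   57.9  80.3]
dark [340. 200.] [ 451.2 -357.   103.1   54.9  -12.1]
dark [157. 358.] [-41.9 248.1 202.5  44.5  71.5]
stack [0.412 0.336 0.151 1.   ]
pan [0.653 0.201 0.048 1.   ]
nest [ 0.441 -0.013  0.003  1.   ]
bay [ 0.452 -0.362  0.044  1.   ]
tray [ 0.659 -0.194  0.006  1.   ]
jar [ 0.591 -0.002  0.067  1.   ]
bench [0.264 0.108 0.008 1.   ]
== scene
white [ 83. 194.] [1022.8 -533.6 1499.7  630.1   72.3]
white [126.  23.] [  604.9 -1346.3  1498.8   693.    -32.7]
white [232.  98.] [ 303.4 -615.7  212.7  153.5   17.2]
white [280. 218.] [443.4 -10.  142.3  93.1  -4.4]
white [255. 300.] [647.2 190.8  90.   89.  -29.4]
white [425.  11.] [-910.  -736.6  316.3  122.    89.5]
orange [178. 130.] [ 574.6 -522.9  176.1  152.7  -87.3]
orange [124. 159.] [ 795.8 -482.1  147.3   53.9   19.2]
orange [323. 282.] [459.  245.9  58.3  43.5  43.3]
orange [354. 270.] [357.1 260.2  60.6  44.   29.3]
orange [273.  17.] [ -144.6 -1032.5   325.7    67.3    58.5]
dark [467. 207.] [-84.5 267.2 337.7 337.6 -79.1]
dark [462.  30.] [-884.5 -496.9  525.6  140.6   41.2]
dark [372. 129.] [ -45.7 -160.   197.1   54.8   51.3]
dark [507. 267.] [-28.8 476.1  96.5  40.9  40.5]
dark [277. 119.] [ 232.7 -379.    92.6   45.8    5.9]
dark [229. 143.] [ 448.3 -355.7   95.5   38.8  -12.5]
```

```bash
cat >> lib.py <<'E'
def plan(tgt,yaw_deg=None,base=None):
    "tgt mm; yaw of tool frame in deg (mod 180 picked near). prints units"
    o=telemetry.get_obs() if base is None else base; T=toolT(o)
    s=T[:3,:3].T@(np.array(tgt)/1000-T[:3,3])/0.05
    y0=np.degrees(o["eef_rot"][2]); tw=0
    if yaw_deg is not None: tw=-(((yaw_deg-y0)+90)%180-90)
    q1=np.degrees(np.arctan2(tgt[1],tgt[0])); q6=q1+90-(y0-tw)
    print("units",np.round(s,2),"twist",round(tw/8,2),"dist",round(float(np.linalg.norm(s))*50),"mm  q6~",round((q6+180)%360-180), "r",round(float(np.hypot(tgt[0],tgt[1]))))
def st():
    o=telemetry.get_obs(); print("t",round(float(o["time_s"]),2),"pos",np.round(o["ee_pos"]*1000,1),"rot",np.round(np.degrees(o["eef_rot"]),1),"F",np.round(o["force"],1),"w",round(float(o["grip_width"])*1000,1)); return o
E
python3 - <<'E'
from lib import *
c,T,o=snap("wrist","w0"); print(np.round(c["hand_eye"],3),c["vertical_fov"])
st(); plan([400,340,330]); 
# camera centred over stack: tool point such that cam axis hits
E
```

```text
[[-0.    -0.96  -0.281  0.084]
 [ 1.    -0.    -0.     0.   ]
 [-0.    -0.281  0.96  -0.197]
 [ 0.     0.     0.     1.   ]] 64.69195277342135
t 0.15 pos [132.2 533.7 188.6] rot [-180.    -0.   166.1] F [-0.8  0.5  0.4] w 94.0
units [-6.13 -2.47 -2.83] twist 0.0 dist 359 mm  q6~ -36 r 525
```

View pics/w0.png

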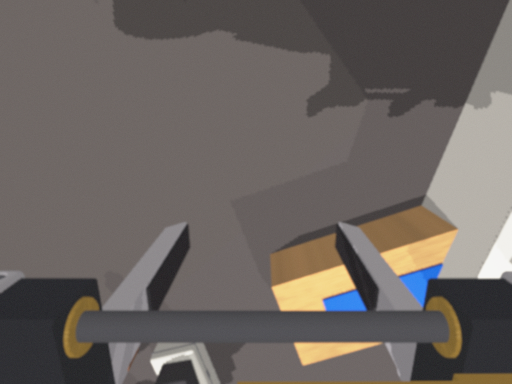

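Wrist view: the camera looks past the fingers towards the TCP, and the wood block sits at (360,280). I'm moving above the stack to look down on it.

```bash
python3 -m creep '[[[-1,-0.4,-1.2],0,1],[[-3,-1.2,-2.83],0,1],[[-6.1,-2.5,-2.8],0,1],[[-6.1,-2.5,-2.8],0,1],[[-6.1,-2.5,-2.8],0,1],[[-6.1,-2.5,-2.8],0,1],[[-6.1,-2.5,-2.8],0,1],[[-6.1,-2.5,-2.8],0,1],[[-6.1,-2.5,-2.8],0,1],[[-6.1,-2.5,-2.8],0,1],[[-6.1,-2.5,-2.8],0,1],[[-6.1,-2.5,-2.8],0,1]]' 20; python3 - <<'E'
from lib import *
st(); c,T,o=snap("wrist","w1"); np.savez("w1.npz",T=T,**c)
E
```

```text
time_s: 1.35
ee_pos: [0.3974, 0.3399, 0.3288]
eef_rot: [-3.141, -0.0, 2.9]
force: [0.2, -0.3, 0.4]
grip_width: 0.094
t 1.35 pos [397.4 339.9 328.8] rot [-180.    -0.   166.2] F [ 0.2 -0.3  0.4] w 94.0
```

View pics/w1.png

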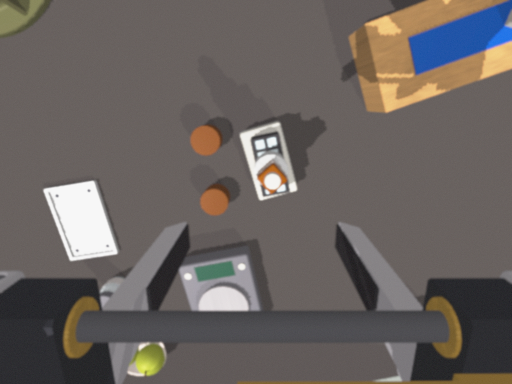

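The stack sits at (268,160), with the box outline around (268,160), the amber bottle at (272,180), and brown tins at (206,140) and (214,200). Nest (82,220). I'll enlarge it and measure.

```bash
python3 - <<'E'
from lib import *
c=dict(np.load("w1.npz")); T=c["T"]; im=c["img"]; H,S,V=cv2.split(cv2.cvtColor(im,cv2.COLOR_RGB2HSV))
cv2.imwrite("pics/w1c.png",cv2.resize(im[110:215,180:320,::-1],None,fx=5.5,fy=5.5,interpolation=cv2.INTER_CUBIC))
roi=np.zeros(V.shape,bool); roi[110:210,235:310]=1
def show(nm,m,h,A=20):
    for k in blobs(m,A)[:4]:
        print(nm,np.round(k.reshape(-1,2).mean(0)),cv2.contourArea(k),rect(c,T,k,h))
show("orange",(H<14)&(S>130)&(V>60),0.147)
show("cap",roi&(S<40)&(V>225),0.161)
show("cap255",roi&(S<30)&(V>245),0.161)
show("stack",roi&((V>110)|(S>120)),0.04)
show("dark",roi&(V<62),0.076)
d=c["depth"]
for u,v in [(272,181),(262,160),(265,143),(250,132),(283,188)]:
    z=float(d[v,u]); p=cv2.undistortPoints(np.array([[[u,v]]],float),K(c),c["dist"]).ravel()
    print((u,v),np.round(T@[p[0]*z,p[1]*z,z,1],3))
E
```

```text
orange [206. 139.] 674.5 [342.3 281.9  37.9  35.2 -78.8]
orange [215. 200.] 616.0 [420.1 270.1  40.4  35.6 -15.6]
cap [255. 161.] 441.0 [386.8 343.1  85.4  31.2   1.7]
cap [272. 181.] 161.5 [410.  349.8  18.   17.4 -13.7]
cap [260. 144.] 48.0 [362.2 346.    9.4   9.2  -2.6]
cap [271. 141.] 44.5 [362.9 360.3   9.5   8.4 -13.5]
stack [268. 161.] 3031.0 [409.4 348.6 121.1  71.3   1.8]
(272, 181) [0.409 0.35  0.164 1.   ]
(262, 160) [0.39  0.342 0.113 1.   ]
(265, 143) [0.373 0.351 0.078 1.   ]
(250, 132) [0.355 0.331 0.042 1.   ]
(283, 188) [0.446 0.361 0.078 1.   ]
```

View pics/w1c.png

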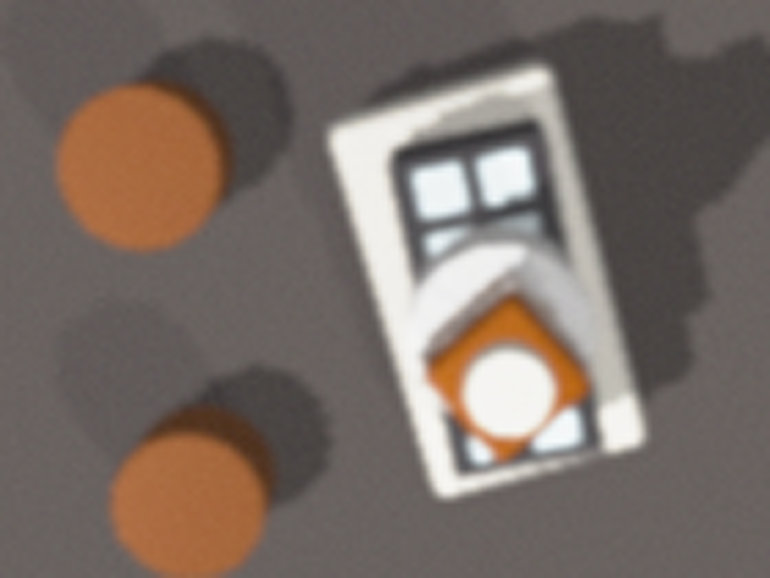

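```bash
python3 - <<'E'
from lib import *
c=dict(np.load("w1.npz")); T=c["T"]; im=c["img"]; H,S,V=cv2.split(cv2.cvtColor(im,cv2.COLOR_RGB2HSV))
m=((H<22)&(S>130)).astype(bool); m[:, :240]=0; m[:125]=0; m[200:]=0; m[:,305:]=0
k=max(blobs(m,20),key=cv2.contourArea); print(cv2.contourArea(k),rect(c,T,k,0.150))
c2=dict(np.load("top0.npz")); print("top cap",plane(c2,ext(c2),[[115.1,210.7]],0.161)*1000)
# scene cap: crop (677,340)/3.4+(170,185)
c3=dict(np.load("scene0.npz")); print("scene cap",plane(c3,ext(c3),[[170+677/3.4,185+340/3.4]],0.161)*1000)
E
```

```text
164.0 [408.3 349.6  29.9  29.2 -70. ]
top cap [[412.22752426 345.1392528  161.        ]]
scene cap [[413.23667354 353.93629887 161.        ]]
```

```bash
python3 - <<'E'
from lib import *
plan([409.5,349.7,220],114)
E
```

```text
units [-0.19  0.25  2.18] twist 6.52 dist 110 mm  q6~ 16 r 538
```

```bash
python3 -m creep '[[[-0.19,0.25,0.5],1,1],[[-0.19,0.25,1.2],3,1],[[-0.19,0.25,1.8],5,1],[[-0.19,0.25,2.18],6.5,1],[[-0.19,0.25,2.18],6.5,1],[[-0.19,0.25,2.18],6.5,1],[[-0.19,0.25,2.18],6.5,1],[[-0.19,0.25,2.18],6.5,1],[[-0.19,0.25,2.18],6.5,1]]'; python3 - <<'E'
from lib import *
st(); c,T,o=snap("wrist","w2"); np.savez("w2.npz",T=T,**c)
im=c["img"]; H,S,V=cv2.split(cv2.cvtColor(im,cv2.COLOR_RGB2HSV))
m=((H<22)&(S>130)); 
for k in blobs(m,200)[:4]: print(k.reshape(-1,2).mean(0),cv2.contourArea(k),rect(c,T,k,0.150))
E
```

```text
time_s: 2.3
ee_pos: [0.4103, 0.3492, 0.2201]
eef_rot: [3.141, 0.0, 1.995]
force: [0.0, -0.0, 0.4]
grip_width: 0.094
t 2.3 pos [410.3 349.2 220.1] rot [180.    0.  114.3] F [ 0.  -0.   0.4] w 94.0
[195.40909091 210.58181818] 1023.0 [359.1 311.3  38.9  32.1  72.6]
[259.24761905 247.12380952] 986.5 [428.  300.5  40.7  31.3 -65.7]
[ 77.69461078 327.04191617] 879.5 [292.6 135.9  84.1  30.4 -83.5]
[446.50898204 327.04790419] 875.5 [647.  295.6  84.5  30.2 -47.2]
```

View pics/w2.png

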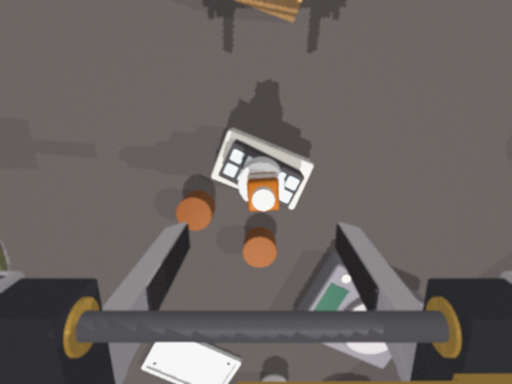

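The bottle at (263,195) is now nearly square to the jaws. Brown tins are at (195,210) and (259,247).

```bash
python3 - <<'E'
from lib import *
c=dict(np.load("w2.npz")); T=c["T"]; im=c["img"]; H,S,V=cv2.split(cv2.cvtColor(im,cv2.COLOR_RGB2HSV))
cv2.imwrite("pics/w2c.png",cv2.resize(im[120:225,200:330,::-1],None,fx=5.7,fy=5.7,interpolation=cv2.INTER_CUBIC))
m=((H<22)&(S>130)); m[:150]=0;m[222:]=0;m[:,:235]=0;m[:,300:]=0
for k in blobs(m,20)[:4]: print(k.reshape(-1,2).mean(0),cv2.boundingRect(k),cv2.contourArea(k),rect(c,T,k,0.150))
m=(S<40)&(V>215); m[:185]=0;m[215:]=0;m[:,:245]=0;m[:,285:]=0
for k in blobs(m,20)[:4]: print("cap",k.reshape(-1,2).mean(0),cv2.boundingRect(k),cv2.contourArea(k),rect(c,T,k,0.161))
E
```

```text
[262.87195122 193.90853659] (248, 178, 32, 34) 388.0 [409.4 350.7  31.   29.1 -62.5]
cap [263.13559322 199.42372881] (252, 189, 23, 22) 339.5 [410.  349.9  19.4  18.7  70.3]
cap [281.58974359 192.35897436] (279, 185, 6, 17) 70.5 [422.3 361.9  14.8   4.4 -64.5]
```

View pics/w2c.png

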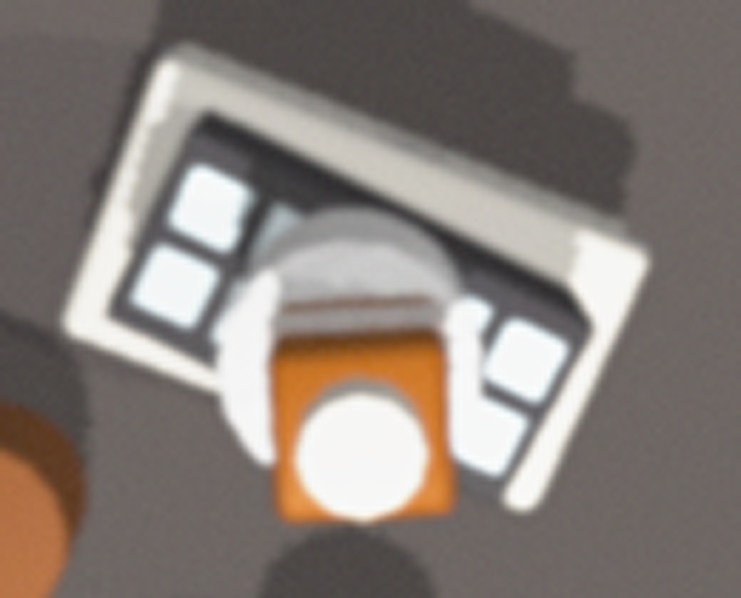

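Bottle (409.5, 350), edges at about 27.5° modulo 90. I'm descending to TCP z = 140, gripping the body and lifting.

```bash
python3 -m creep '[[[0.02,0,0.5],-0.4,1],[[0.02,0,1],-0.4,1],[[0.02,0,1.4],-0.4,0.8],[[0.02,0,1.6],-0.4,0.6],[[0.02,0,1.6],-0.4,0.6],[[0.02,0,1.6],-0.4,0.5],[[0.02,0,1.6],-0.4,0.4],[[0.02,0,1.6],-0.4,0.3],[[0.02,0,1.6],-0.4,0.25],[[0.02,0,1.6],-0.4,0.2],[[0.02,0,1.6],-0.4,0.2],[[0.02,0,1.6],-0.4,0.2]]' 12
```

```text
time_s: 3.55
ee_pos: [0.4101, 0.35, 0.1401]
eef_rot: [3.141, -0.0, 2.047]
force: [0.2, 0.2, 0.0]
grip_width: 0.0198
```

```bash
python3 -m creep '[[[0,0,0],0,0.2],[[0,0,0],0,0.2],[[0,0,-0.1],0,0.2],[[0,0,-0.3],0,0.2],[[0,0,-0.6],0,0.2],[[0,0,-1],0,0.2],[[0,0,-1.5],0,0.2],[[0,0,-2],0,0.2],[[0,0,-2],0,0.2]]'; python3 - <<'E'
from lib import *
st(); c,T,o=snap("wrist","w3"); np.savez("w3.npz",T=T,**c)
c,T,o=snap("top","t3"); np.savez("t3.npz",T=T,**c)
E
```

```text
time_s: 4.45
ee_pos: [0.4109, 0.3506, 0.2441]
eef_rot: [3.136, -0.001, 2.047]
force: [-0.1, 0.2, -0.4]
grip_width: 0.019
t 4.45 pos [410.9 350.6 244.1] rot [ 1.797e+02 -1.000e-01  1.173e+02] F [-0.1  0.2 -0.4] w 19.0
```

View pics/w3.png

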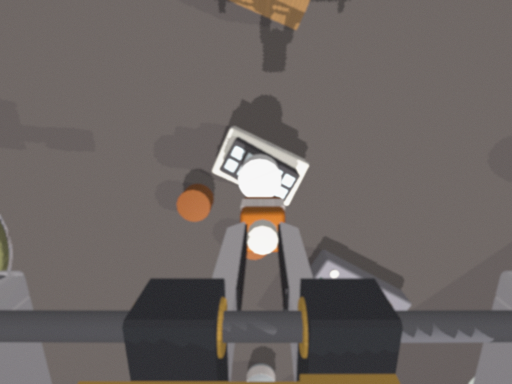

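```bash
python3 - <<'E'
import cv2
a=cv2.imread("pics/w3.png"); cv2.imwrite("pics/w3c.png",cv2.resize(a[110:290,180:340],None,fx=3.3,fy=3.3,interpolation=cv2.INTER_CUBIC))
a=cv2.imread("pics/t3.png"); cv2.imwrite("pics/t3c.png",cv2.resize(a[150:300,60:230],None,fx=4,fy=4,interpolation=cv2.INTER_CUBIC))
E
```

```text
(no output)
```

View pics/w3c.png

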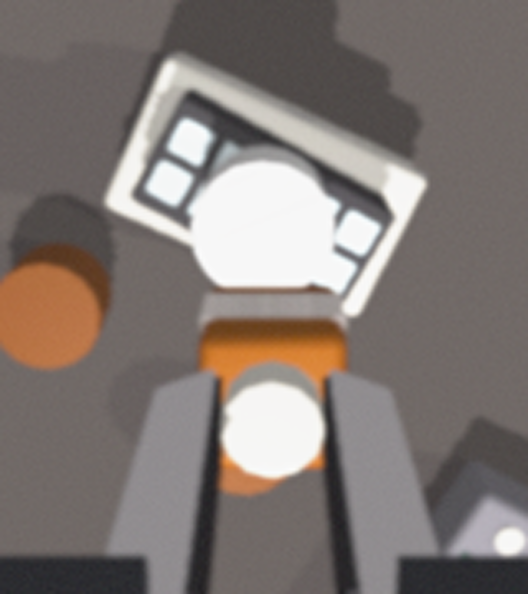

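View pics/t3c.png

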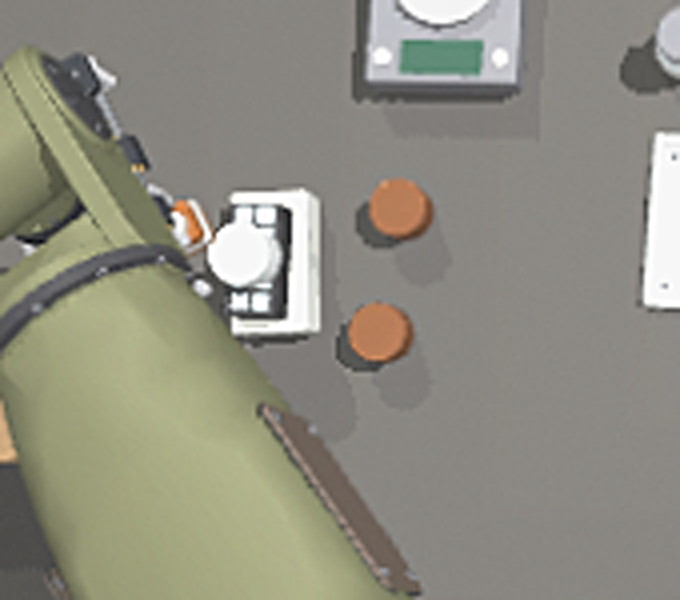

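```bash
python3 - <<'E'
from lib import *
c=dict(np.load("w3.npz")); d=c["depth"]; he=c["hand_eye"]
P=[]
for v in (212,220,228,236,244,252,260,270):
    row=[]
    for u in (232,238,243,248,255,262,270,277,282,287,292):
        z=float(d[v,u]); p=cv2.undistortPoints(np.array([[[u,v]]],float),K(c),c["dist"]).ravel()
        q=(he@[p[0]*z,p[1]*z,z,1])[:3]*1000; row.append("%d:%s"%(u,",".join("%d"%a for a in q)))
    print(v," ".join(row))
E
```

```text
212 232:-78,-46,241 238:-77,-37,241 243:13,-13,-9 248:14,-10,-10 255:14,-5,-9 262:14,-1,-10 270:15,4,-11 277:14,8,-11 282:13,12,-8 287:-79,38,245 292:-77,45,240
220 232:-91,-47,242 238:-91,-38,243 243:9,-13,-10 248:9,-10,-11 255:9,-5,-11 262:10,-1,-13 270:9,4,-12 277:9,8,-12 282:9,12,-12 287:-91,37,241 292:-91,45,242
228 232:11,-19,-28 238:10,-15,-28 243:10,-12,-27 248:3,-10,-12 255:8,-5,-22 262:8,-1,-22 270:8,3,-23 277:3,8,-11 282:10,10,-28 287:10,14,-27 292:10,17,-28
236 232:10,-18,-39 238:11,-14,-41 243:10,-11,-39 248:2,-9,-22 255:3,-5,-23 262:3,-1,-22 270:3,3,-22 277:2,8,-21 282:10,10,-39 287:10,13,-39 292:10,16,-38
244 232:10,-17,-50 238:11,-13,-50 243:9,-11,-46 248:-7,-10,-12 255:-2,-5,-22 262:-2,-1,-22 270:-2,4,-22 277:-7,9,-11 282:8,9,-46 287:10,12,-48 292:10,15,-48
252 232:11,-16,-59 238:10,-13,-58 243:9,-10,-56 248:-127,-21,206 255:-8,-5,-21 262:-8,-1,-21 270:-8,4,-21 277:-146,23,242 282:9,9,-56 287:10,11,-59 292:10,14,-58
260 232:10,-15,-67 238:10,-12,-66 243:9,-10,-63 248:-160,-23,241 255:-161,-12,242 262:-161,0,242 270:-161,12,243 277:-160,23,241 282:8,8,-63 287:10,10,-67 292:10,13,-67
270 232:10,-14,-74 238:10,-11,-75 243:4,-10,-65 248:-178,-23,241 255:-177,-12,239 262:-179,0,242 270:-178,12,241 277:-178,23,241 282:4,8,-65 287:10,10,-75 292:11,12,-76
```

```bash
python3 - <<'E'
from lib import *
for n in ("w2","w1"):
    c=dict(np.load(n+".npz")); d=c["depth"]; he=c["hand_eye"]
    v,u=np.mgrid[0:384,0:512]; p=cv2.undistortPoints(np.stack([u,v],-1).reshape(-1,1,2).astype(float),K(c),c["dist"]).reshape(384,512,2)
    X=np.stack([p[...,0]*d,p[...,1]*d,d],-1)@he[:3,:3].T+he[:3,3]
    m=(d>0)&(X[...,2]<0.03)&(v<275)
    q=X[m]*1000; print(n,len(q),"tip z max",q[:,2].max().round(1)); 
    t=q[q[:,2]>q[:,2].max()-12]; print(t.min(0).round(1),t.max(0).round(1))
    for z0 in range(-80,30,10):
        s=q[(q[:,2]>=z0)&(q[:,2]<z0+10)]
        if len(s): print(z0,s.min(0).round(),s.max(0).round(), "inner |y|",np.abs(s[:,1]).min().round(1))
E
```

```text
w2 3914 tip z max -17.4
[ -7.1 -59.4 -29.4] [ 11.3  57.3 -17.4]
-80 [  5. -60. -80.] [ 12.  58. -70.] inner |y| 45.3
-70 [ -1. -60. -70.] [ 12.  58. -60.] inner |y| 45.1
-60 [ -7. -60. -60.] [ 11.  58. -50.] inner |y| 45.3
-50 [ -7. -60. -50.] [ 11.  58. -40.] inner |y| 45.1
-40 [ -7. -60. -40.] [ 11.  57. -30.] inner |y| 45.5
-30 [ -7. -59. -30.] [ 11.  57. -20.] inner |y| 45.9
-20 [ -7. -52. -20.] [ 11.  50. -17.] inner |y| 46.2
w1 3917 tip z max -17.2
[ -6.7 -57.4 -29.2] [ 11.6  58.3 -17.2]
-80 [  6. -59. -80.] [ 12.  59. -70.] inner |y| 46.1
-70 [ -0. -59. -70.] [ 12.  60. -60.] inner |y| 46.0
-60 [ -6. -59. -60.] [ 12.  59. -50.] inner |y| 46.0
-50 [ -7. -58. -50.] [ 12.  59. -40.] inner |y| 46.1
-40 [ -6. -59. -40.] [ 12.  59. -30.] inner |y| 46.1
-30 [ -7. -58. -30.] [ 12.  58. -20.] inner |y| 46.1
-20 [ -6. -51. -20.] [ 11.  51. -17.] inner |y| 46.2
```

The grip closed to 19 mm, the cap's width rather than the body's 30. The depth picture puts the fingertips 17 mm behind the reported TCP, not 19 mm ahead. So the tips really stand at ee_z + 17 mm, which agrees with the cap grip at ee z = 140. I'll set the bottle back down on the tin and regrip lower, on the body.

```bash
python3 -m creep '[[[0,0,0.4],0,0.2],[[0,0,0.9],0,0.2],[[0,0,1.4],0,0.2],[[0,0,1.8],0,0.2],[[0,0,1.95],0,0.2],[[0,0,2.03],0,0.2],[[0,0,2.06],0,0.2],[[0,0,2.07],0,0.2],[[0,0,2.07],0,0.2]]'; python3 - <<'E'
from lib import *
o=st(); 
c,T,o=snap("wrist","w4")
E
```

```text
time_s: 5.45
ee_pos: [0.4105, 0.3503, 0.1383]
eef_rot: [3.139, -0.0, 2.047]
force: [-3.1, -2.3, 14.9]
grip_width: 0.0192
t 5.45 pos [410.5 350.3 138.3] rot [179.9  -0.  117.3] F [-3.1 -2.3 14.9] w 19.2
```

View pics/w4.png

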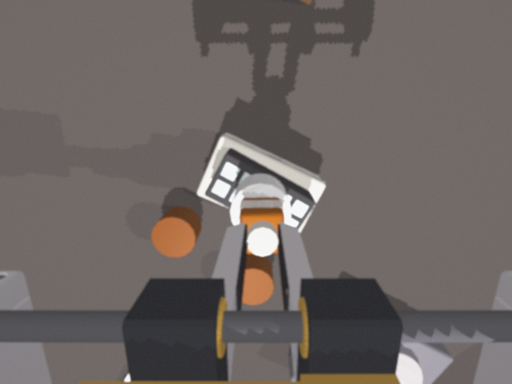

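The bottle stands on the tin at (262,240), still upright, with 15 N pressing down. I'm opening, descending and regripping.

```bash
python3 -m creep '[[[0,0,-0.04],0,0.25],[[0,0,-0.04],0,0.4],[[0,0,-0.04],0,0.6],[[0,0,-0.04],0,0.6],[[0,0,0.1],0,0.6],[[0,0,0.3],0,0.6],[[0,0,0.46],0,0.6],[[0,0,0.46],0,0.6],[[0,0,0.46],0,0.45],[[0,0,0.46],0,0.35],[[0,0,0.46],0,0.25],[[0,0,0.46],0,0.25]]' 15;  python3 -m creep '[[[0,0,0],0,0.2],[[0,0,0],0,0.2],[[0,0,0],0,0.2]]'; python3 - <<'E'
from lib import *
c,T,o=snap("wrist","w5")
E
```

```text
time_s: 6.7
ee_pos: [0.4101, 0.35, 0.1138]
eef_rot: [3.141, -0.0, 2.047]
force: [0.4, -0.8, 0.6]
grip_width: 0.0297
time_s: 7.0
ee_pos: [0.4102, 0.35, 0.1138]
eef_rot: [3.141, -0.0, 2.047]
force: [-0.6, 0.0, 3.0]
grip_width: 0.0304
```

View pics/w5.png

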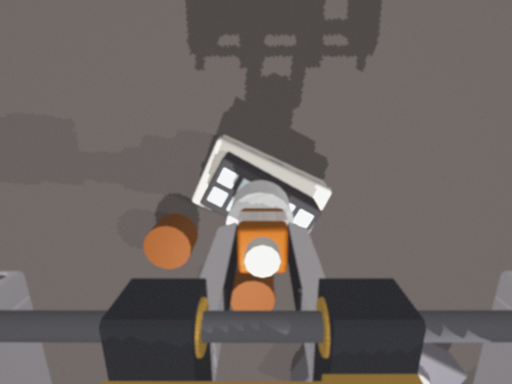

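The jaws now hold the body (30.4 mm wide). I'm lifting and carrying it towards the drip tray.

```bash
python3 -m creep '[[[0,0,-0.1],0,0.2],[[0,0,-0.4],0,0.2],[[0,0,-0.9],0,0.2],[[0,0,-1.4],0,0.2],[[0,0,-1.9],0,0.2],[[0,0,-2.3],0,0.2],[[0,0,-2.4],0,0.2],[[0,0,-2.4],0,0.2]]'; python3 - <<'E'
from lib import *
o=st(); plan([645,-188,233.8],116)
E
```

```text
time_s: 7.85
ee_pos: [0.4101, 0.35, 0.2336]
eef_rot: [3.141, -0.0, 2.047]
force: [-0.0, 0.4, -1.6]
grip_width: 0.0298
t 7.85 pos [410.1 350.  233.6] rot [180.   -0.  117.3] F [-0.   0.4 -1.6] w 29.8
units [-11.72  -0.76  -0.  ] twist 0.16 dist 587 mm  q6~ -42 r 672
```

```bash
python3 -m creep '[[[-0.3,0,0],0,0.2],[[-0.9,0,0],0,0.2],[[-1.6,-0.1,0],0,0.2],[[-2.3,-0.15,0],0,0.2],[[-3,-0.2,0],0,0.2],[[-3.7,-0.25,0],0,0.2],[[-4.4,-0.3,0],0,0.2],[[-5.1,-0.35,0],0,0.2],[[-5.8,-0.4,0],0,0.2],[[-6.5,-0.4,0],0,0.2],[[-7.2,-0.45,0],0,0.2],[[-7.9,-0.5,0],0,0.2]]'; python3 -m creep '[[[-0.7,0,0],0,0.2],[[-1.4,-0.1,0],0,0.2],[[-2.1,-0.15,0],0,0.2],[[-2.8,-0.2,0],0,0.2],[[-3.3,-0.25,0],0,0.2],[[-3.6,-0.26,0],0,0.2],[[-3.8,-0.26,0],0,0.2],[[-3.8,-0.26,0],0,0.2],[[-3.8,-0.26,0],0,0.2],[[-3.8,-0.26,0],0,0.2]]'; python3 - <<'E'
from lib import *
st(); c,T,o=snap("wrist","w6"); np.savez("w6.npz",T=T,**c)
E
```

```text
time_s: 9.05
ee_pos: [0.5688, -0.015, 0.2322]
eef_rot: [-3.14, -0.001, 2.047]
force: [0.5, 0.4, 0.0]
grip_width: 0.03
time_s: 10.05
ee_pos: [0.6443, -0.1867, 0.2336]
eef_rot: [-3.142, -0.0, 2.048]
force: [-0.3, 0.8, -1.5]
grip_width: 0.0298
t 10.05 pos [ 644.3 -186.7  233.6] rot [-180.    -0.   117.3] F [-0.3  0.8 -1.5] w 29.8
```

View pics/w6.png

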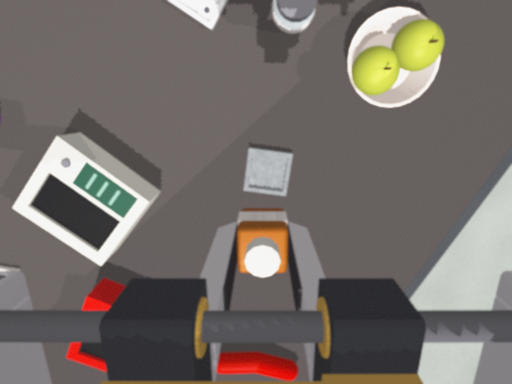

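The tray is clear at (268,170), between the tips and the jar. The reader is at (87,195) and the bowl at (398,55). I'm measuring all of them from here.

```bash
python3 - <<'E'
from lib import *
c=dict(np.load("w6.npz")); T=c["T"]; im=c["img"]; H,S,V=cv2.split(cv2.cvtColor(im,cv2.COLOR_RGB2HSV))
print("V tray",V[170,268],S[170,268],"floor",V[170,230])
m=(V>125); m[:135]=0;m[205:]=0;m[:,:235]=0;m[:,305:]=0
for k in blobs(m,100): print("tray",k.reshape(-1,2).mean(0),cv2.boundingRect(k),rect(c,T,k,0.009))
m=(V<45); m[:165]=0;m[260:]=0;m[:,:20]=0;m[:,125:]=0
for k in blobs(m,100): print("bay",k.reshape(-1,2).mean(0),rect(c,T,k,0.044),rect(c,T,k,0.050))
c2=dict(np.load("top0.npz")); T2=ext(c2); im=c2["img"]; H,S,V=cv2.split(cv2.cvtColor(im,cv2.COLOR_RGB2HSV))
m=(V>135); m[:128]=0;m[156:]=0;m[:,:272]=0;m[:,304:]=0
for k in blobs(m,60): print("top tray",rect(c2,T2,k,0.009))
E
python3 - <<'E'
import cv2
a=cv2.imread("pics/w6.png"); cv2.imwrite("pics/w6c.png",cv2.resize(a[130:285,200:330],None,fx=3.8,fy=3.8,interpolation=cv2.INTER_CUBIC))
E
```

```text
V tray 191 9 floor 103
tray [267.17058824 171.65882353] (243, 148, 51, 49) [ 655.7 -194.1   64.4   64.1   19.5]
top tray [ 659.7 -195.3   65.9   64.    19. ]
```

View pics/w6c.png

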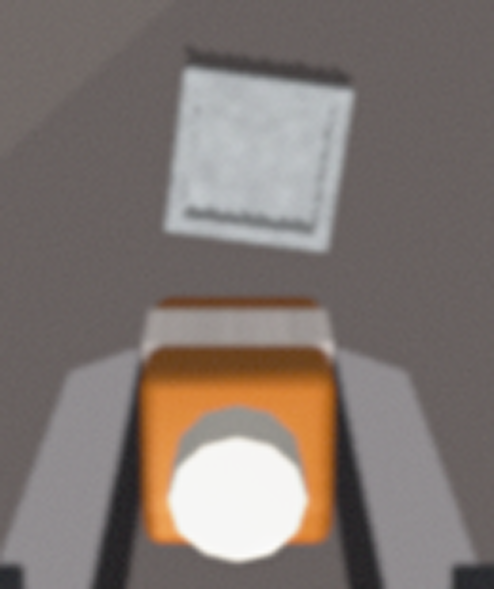

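```bash
python3 - <<'E'
from lib import *
plan([656.5,-194.5,45],109.3)
plan([656.5,-194.5,7],109.3)
E
```

```text
units [-0.25  0.14  3.78] twist 1.0 dist 189 mm  q6~ -36 r 685
units [-0.25  0.14  4.54] twist 1.0 dist 227 mm  q6~ -36 r 685
```

```bash
python3 -m creep '[[[-0.1,0.05,0.2],0.3,0.2],[[-0.25,0.14,0.7],0.7,0.2],[[-0.25,0.14,1.3],1,0.2],[[-0.25,0.14,1.9],1,0.2],[[-0.25,0.14,2.5],1,0.2],[[-0.25,0.14,3.1],1,0.2],[[-0.25,0.14,3.5],1,0.2],[[-0.25,0.14,3.7],1,0.2],[[-0.25,0.14,3.78],1,0.2],[[-0.25,0.14,3.78],1,0.2]]'; python3 - <<'E'
from lib import *
st(); plan([656.5,-194.5,7],109.3); c,T,o=snap("wrist","w7"); np.savez("w7.npz",T=T,**c)
E
```

```text
time_s: 11.1
ee_pos: [0.6567, -0.1951, 0.0451]
eef_rot: [3.141, 0.0, 1.908]
force: [0.5, -0.5, -0.6]
grip_width: 0.0298
t 11.1 pos [ 656.7 -195.1   45.1] rot [180.    0.  109.3] F [ 0.5 -0.5 -0.6] w 29.8
units [ 0.01 -0.    0.76] twist 0.0 dist 38 mm  q6~ -36 r 685
```

View pics/w7.png

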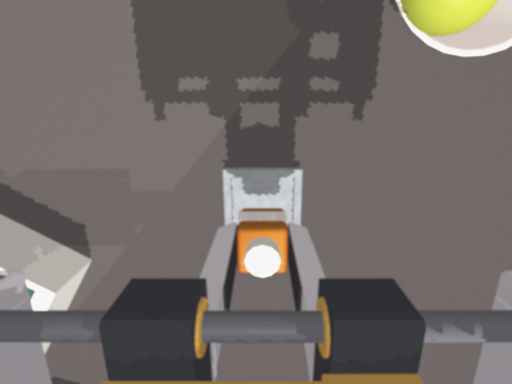

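The bottle is centred over the tray (tray columns 223–302, bottle at 262). Lowering to the floor and releasing.

```bash
python3 -m creep '[[[0,0,0.2],0,0.2],[[0,0,0.45],0,0.2],[[0,0,0.62],0,0.2],[[0,0,0.7],0,0.2],[[0,0,0.74],0,0.2],[[0,0,0.77],0,0.2],[[0,0,0.77],0,0.2]]'; python3 -m creep '[[[0,0,0],0,0.33],[[0,0,0],0,0.38],[[0,0,0],0,0.45],[[0,0,0],0,0.55],[[0,0,0],0,0.55],[[0,0,-0.3],0,0.55],[[0,0,-0.8],0,0.6],[[0,0,-1.5],0,0.6],[[0,0,-2.2],0,0.7],[[0,0,-3],0,1],[[0,0,-3.5],0,1],[[0,0,-3.5],0,1]]'; python3 - <<'E'
from lib import *
st(); c,T,o=snap("wrist","w8"); np.savez("w8.npz",T=T,**c)
E
```

```text
time_s: 11.85
ee_pos: [0.6565, -0.1953, 0.0061]
eef_rot: [3.141, 0.0, 1.907]
force: [-0.6, -0.1, -0.6]
grip_width: 0.0299
time_s: 13.05
ee_pos: [0.6577, -0.1957, 0.187]
eef_rot: [3.135, 0.005, 1.907]
force: [-0.2, -0.7, 0.0]
grip_width: 0.0849
t 13.05 pos [ 657.7 -195.7  187. ] rot [179.7   0.3 109.3] F [-0.2 -0.7  0. ] w 84.9
```

View pics/w8.png

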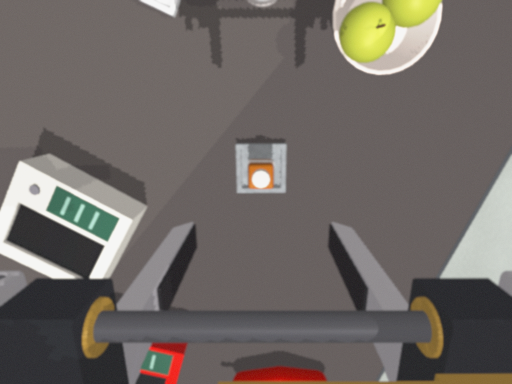

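The bottle stands in the tray: tray (236–286, 143–192), cap (261,180). Quick numeric check, then planning back to the stack.

```bash
python3 - <<'E'
from lib import *
c=dict(np.load("w8.npz")); T=c["T"]; im=c["img"]; H,S,V=cv2.split(cv2.cvtColor(im,cv2.COLOR_RGB2HSV))
m=(V>215)&(S<40); m[:165]=0;m[195:]=0;m[:,:245]=0;m[:,280:]=0
for k in blobs(m,20): print("cap",rect(c,T,k,0.053))
m=(H<22)&(S>130); m[:150]=0;m[195:]=0;m[:,:240]=0;m[:,283:]=0
for k in blobs(m,20): print("body",rect(c,T,k,0.042))
m=(V>125); m[:135]=0;m[205:]=0;m[:,:225]=0;m[:,300:]=0
for k in blobs(m,100): print("tray",rect(c,T,k,0.009))
m=(V<45); m[:190]=0;m[285:]=0;m[:,:5]=0;m[:,120:]=0
for k in blobs(m,100): print("bay",rect(c,T,k,0.047))
d=c["depth"]; z=float(d[180,261]); p=cv2.undistortPoints(np.array([[[261,180]]],float),K(c),c["dist"]).ravel(); print("cap pt",np.round(T@[p[0]*z,p[1]*z,z,1],3))
st(); plan([408,349,240],180)
E
```

```text
cap [ 655.9 -196.3   18.7   18.6   64.7]
body [ 655.3 -194.5   28.5   26.9  -70.8]
tray [ 655.5 -194.1   64.4   64.2  -70.2]
cap pt [ 0.657 -0.197  0.055  1.   ]
t 13.1 pos [ 657.  -195.5  184. ] rot [1.798e+02 1.000e-01 1.093e+02] F [-0.2  0.3 -0.1] w 89.2
units [11.92 -1.1  -1.16] twist -8.84 dist 601 mm  q6~ -49 r 537
```

Bottle centred and standing on the tray floor (cap at z≈0.054). Back to the stack for the tin.

```bash
python3 -m creep '[[[0.2,0,-1],0,1],[[0.8,-0.1,-1.3],-1,1],[[1.6,-0.15,-1.3],-2,1],[[2.5,-0.2,-1.3],-3,1],[[3.4,-0.3,-1.3],-4,1],[[4.3,-0.4,-1.3],-5,1],[[5.2,-0.5,-1.3],-6,1],[[6.1,-0.55,-1.3],-7,1],[[7,-0.6,-1.3],-8,1],[[7.9,-0.7,-1.3],-8.8,1],[[8.8,-0.8,-1.3],-8.8,1],[[9.7,-0.9,-1.3],-8.8,1]]' >/dev/null; python3 - <<'E'
from lib import *
st(); plan([408,349,250],180)
E
```

```text
t 14.3 pos [452.3 248.9 245.3] rot [-1.800e+02 -1.000e-01  1.797e+02] F [0.8 0.8 1. ] w 93.9
units [ 0.9   2.   -0.09] twist -0.04 dist 110 mm  q6~ -49 r 537
```

```bash
python3 -m creep '[[[0.4,0.8,0],0,1],[[0.75,1.6,0],0,1],[[0.8,1.8,0],0,1],[[0.8,1.8,0],0,1],[[0.8,1.8,0],0,1],[[0.8,1.8,0],0,1]]' >/dev/null; python3 - <<'E'
from lib import *
st(); c,T,o=snap("wrist","w9"); np.savez("w9.npz",T=T,**c)
im=c["img"];cv2.imwrite("pics/w9c.png",cv2.resize(im[60:300,150:370,::-1],None,fx=2.5,fy=2.5,interpolation=cv2.INTER_CUBIC))
E
```

```text
t 14.9 pos [414.9 336.6 245.9] rot [-180.    -0.   179.6] F [-0.8 -0.3  0.3] w 94.0
```

View pics/w9c.png

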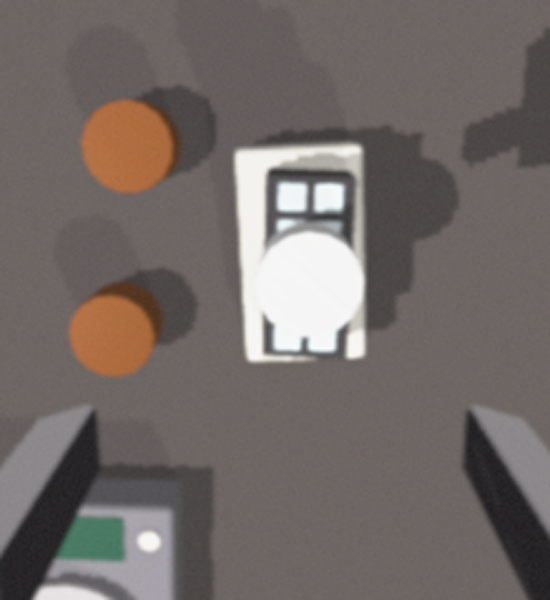

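The tin's lid is in crop (310,284), full-frame (274,174). The box outline is square to the image, and the brown tins are well to the left.

```bash
python3 - <<'E'
from lib import *
c=dict(np.load("w9.npz")); T=c["T"]; im=c["img"]; H,S,V=cv2.split(cv2.cvtColor(im,cv2.COLOR_RGB2HSV))
g=cv2.cvtColor(im,cv2.COLOR_RGB2GRAY)
g4=cv2.resize(g[130:215,235:315],None,fx=4,fy=4,interpolation=cv2.INTER_CUBIC)
h=cv2.HoughCircles(g4,cv2.HOUGH_GRADIENT_ALT,1.5,200,param1=200,param2=0.6,minRadius=70,maxRadius=105)
print(h)
if h is not None:
    for x,y,r in h[0][:3]: 
        u,v=235+(x+.5)/4-.5,130+(y+.5)/4-.5; print(u,v,r/4,plane(c,T,[[u,v],[u+r/4,v],[u-r/4,v]],0.112)[:,:2]*1000)
print("manual",plane(c,T,[[274,173.6]],0.112)*1000)
# front-cam edges: box rect
m=(V>115)&(S<60); m[:105]=0;m[215:]=0;m[:,:235]=0;m[:,310:]=0
for k in blobs(m,300)[:2]: print("box",cv2.boundingRect(k),rect(c,T,k,0.040))
st()
E
```

```text
None
manual [[407.70067831 350.61552735 112.        ]]
box (243, 117, 54, 89) [409.4 348.2 119.9  69.3   1.6]
t 14.95 pos [414.9 336.7 246. ] rot [-180.    -0.   179.6] F [0.4 0.3 0.1] w 94.1
```

```bash
python3 - <<'E'
from lib import *
plan([408,350.4,65],180)
E
python3 -m creep '[[[0.07,0.14,0.3],0,1],[[0.14,0.28,1],0,1],[[0.14,0.28,1.7],0,1],[[0.14,0.28,2.4],0,1],[[0.14,0.28,3],0,1],[[0.14,0.28,3.4],0,1],[[0.14,0.28,3.6],0,1],[[0.14,0.28,3.62],0,0.8],[[0.14,0.28,3.62],0,0.7],[[0.14,0.28,3.62],0,0.6],[[0.14,0.28,3.62],0,0.5],[[0.14,0.28,3.62],0,0.4]]' 15; python3 -m creep '[[[0,0,0],0,0.4],[[0,0,0],0,0.4],[[0,0,0],0,0.4]]'
```

```text
units [0.14 0.27 3.62] twist -0.05 dist 182 mm  q6~ -49 r 538
time_s: 16.15
ee_pos: [0.4075, 0.3521, 0.0657]
eef_rot: [3.141, 0.001, 3.136]
force: [-0.8, -0.8, 0.1]
grip_width: 0.0576
time_s: 16.45
ee_pos: [0.4074, 0.3519, 0.0653]
eef_rot: [3.142, 0.0, 3.136]
force: [-0.5, -2.0, 3.6]
grip_width: 0.0476
```

Jaws on the tin (47.6 mm). Lifting, then carrying it to the balance.

```bash
python3 -m creep '[[[0,0,-0.06],0,0.4],[[0,0,-0.2],0,0.4],[[0,0,-0.5],0,0.4],[[0,0,-1],0,0.4],[[0,0,-1.6],0,0.4],[[0,0,-2.2],0,0.4],[[0,0,-2.6],0,0.4],[[0,0,-2.7],0,0.4],[[0,0,-2.7],0,0.4]]'; python3 - <<'E'
from lib import *
st(); plan([625,202,200],180);c,T,o=snap("wrist","w10"); np.savez("w10.npz",T=T,**c)
E
```

```text
time_s: 17.35
ee_pos: [0.4073, 0.352, 0.2003]
eef_rot: [3.141, 0.001, 3.136]
force: [0.4, 0.6, -2.4]
grip_width: 0.0475
t 17.35 pos [407.3 352.  200.3] rot [180.    0.  179.7] F [ 0.4  0.6 -2.4] w 47.5
units [-4.37 -2.98  0.01] twist -0.04 dist 264 mm  q6~ -72 r 657
```

View pics/w10.png

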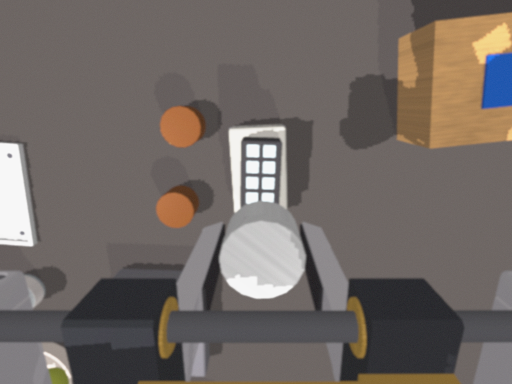

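```bash
python3 -m creep '[[[-0.3,-0.2,-0.2],0,0.4],[[-0.9,-0.5,-0.3],0,0.4],[[-1.5,-0.85,-0.3],0,0.4],[[-2.1,-1.2,-0.3],0,0.4],[[-2.7,-1.5,-0.3],0,0.4],[[-3.3,-1.85,-0.3],0,0.4],[[-3.9,-2.2,-0.3],0,0.4],[[-4.5,-2.5,-0.3],0,0.4],[[-5,-2.85,-0.3],0,0.4],[[-5.3,-2.95,-0.3],0,0.4],[[-5.4,-3,-0.3],0,0.4],[[-5.4,-3,-0.3],0,0.4]]' ; python3 -m creep '[[[0,0,0],0,0.4],[[0,0,0],0,0.4],[[0,0,0],0,0.4]]'; python3 - <<'E'
from lib import *
st(); c,T,o=snap("wrist","w11"); np.savez("w11.npz",T=T,**c)
E
```

```text
time_s: 18.6
ee_pos: [0.6763, 0.2003, 0.2133]
eef_rot: [-3.141, -0.002, 3.136]
force: [0.9, -0.4, -0.1]
grip_width: 0.0475
time_s: 18.9
ee_pos: [0.6761, 0.201, 0.2154]
eef_rot: [3.141, 0.0, 3.137]
force: [0.0, -0.3, -0.9]
grip_width: 0.0473
t 18.9 pos [676.1 201.  215.4] rot [180.    0.  179.7] F [ 0.  -0.3 -0.9] w 47.3
```

View pics/w11.png

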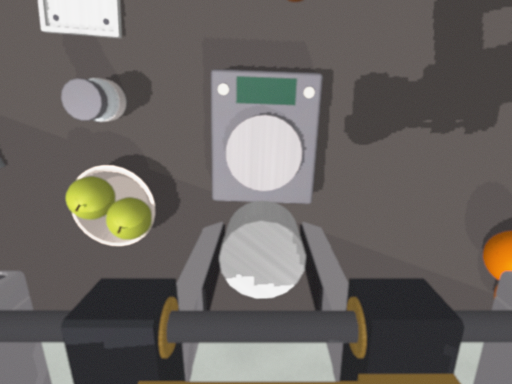

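```bash
python3 - <<'E'
from lib import *
c=dict(np.load("w11.npz")); T=c["T"]; im=c["img"]; H,S,V=cv2.split(cv2.cvtColor(im,cv2.COLOR_RGB2HSV))
print(V[150,262],V[150,315],V[190,230])
m=(V>185)&(S<40); m[:108]=0;m[196:]=0;m[:,:215]=0;m[:,315:]=0
k=blobs(m,500)[0]; print(cv2.boundingRect(k),rect(c,T,k,0.048))
P=plane(c,T,k.reshape(-1,2),0.048)[:,:2].astype(np.float32)*1000; print("ellipse",cv2.fitEllipse(P))
# held tin top (tool frame): lid ellipse points
m=(V>205)&(S<40); m[:235]=0;m[300:]=0;m[:,:215]=0;m[:,312:]=0
for k in blobs(m,500)[:1]:
    print("lid",cv2.boundingRect(k)); o={"ee_pos":None}
    # lid plane height: tin bottom=ee+11 -> top ee+47
    h=T[2,3]*0+0.2154+0.047
    P=plane(c,T,k.reshape(-1,2),h)[:,:2].astype(np.float32)*1000; print("lid",cv2.fitEllipse(P),cv2.minAreaRect(P))
for n in("top0","scene0"):
    c=dict(np.load(n+".npz")); T=ext(c); im=c["img"]; H,S,V=cv2.split(cv2.cvtColor(im,cv2.COLOR_RGB2HSV))
    m=((V>190)&(S<40)); 
    for k in blobs(m,200):
        r=rect(c,T,k,0.048)
        if 80<r[2]<100 and r[3]>80: P=plane(c,T,k.reshape(-1,2),0.048)[:,:2].astype(np.float32)*1000; print(n,cv2.fitEllipse(P))
E
```

```text
223 118 164
(226, 115, 76, 76) [652.2 203.5  91.4  90.7  -2.2]
ellipse ((652.5698852539062, 203.12388610839844), (90.7165756225586, 91.01888275146484), 148.52037048339844)
lid (227, 274, 67, 24)
lid ((693.155029296875, 198.878173828125), (12.706000328063965, 36.44194030761719), 170.71641540527344) ((693.8070068359375, 199.5730743408203), (37.45363235473633, 13.190156936645508), 77.1971664428711)
scene0 ((654.8610229492188, 204.21588134765625), (85.64918518066406, 87.70301055908203), 75.43912506103516)
```

Pan centre (652.6, 203.1) by wrist, (654.9, 204.2) by scene camera. I'm descending over it.

```bash
python3 - <<'E'
from lib import *
plan([653,203.2,60],180)
E
```

```text
units [0.46 0.04 3.11] twist -0.03 dist 157 mm  q6~ -73 r 684
```

```bash
python3 -m creep '[[[0.15,0.01,0.2],0,0.4],[[0.35,0.03,0.6],0,0.4],[[0.46,0.04,1.1],0,0.4],[[0.46,0.04,1.6],0,0.4],[[0.46,0.04,2.1],0,0.4],[[0.46,0.04,2.6],0,0.4],[[0.46,0.04,2.9],0,0.4],[[0.46,0.04,3.07],0,0.4],[[0.46,0.04,3.11],0,0.4],[[0.46,0.04,3.11],0,0.4],[[0.46,0.04,3.11],0,0.4]]'; python3 - <<'E'
from lib import *
st(); plan([653,203.2,38.5],180); c,T,o=snap("wrist","w12"); np.savez("w12.npz",T=T,**c)
c,T,o=snap("scene","s12"); cv2.imwrite("pics/s12c.png",cv2.resize(c["img"][240:345,200:320,::-1],None,fx=5.5,fy=5.5,interpolation=cv2.INTER_CUBIC))
E
```

```text
time_s: 20.05
ee_pos: [0.6541, 0.2027, 0.0608]
eef_rot: [3.141, 0.002, 3.136]
force: [-1.0, -0.2, -2.5]
grip_width: 0.0471
t 20.05 pos [654.1 202.7  60.8] rot [1.800e+02 1.000e-01 1.797e+02] F [-1.  -0.2 -2.5] w 47.1
units [0.02 0.01 0.45] twist -0.04 dist 22 mm  q6~ -73 r 684
```

View pics/w12.png

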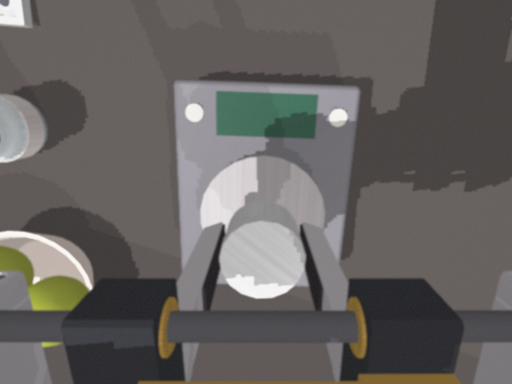

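View pics/s12c.png

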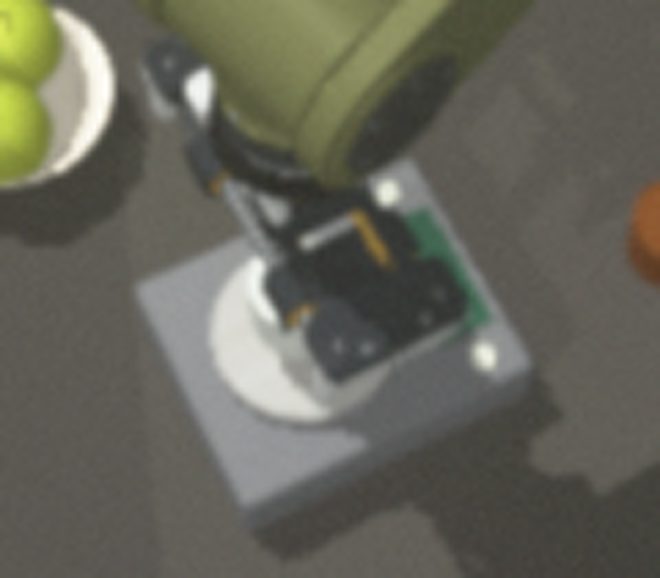

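Tin centred over the pan (pan columns 201–325, lid centre 263). Lowering.

```bash
python3 -m creep '[[[0.01,0.01,0.15],0,0.4],[[0.02,0.01,0.3],0,0.4],[[0.02,0.01,0.4],0,0.4],[[0.02,0.01,0.44],0,0.4],[[0.02,0.01,0.46],0,0.4],[[0.02,0.01,0.46],0,0.4]]'
```

```text
time_s: 20.75
ee_pos: [0.6526, 0.203, 0.0373]
eef_rot: [-3.141, 0.0, 3.136]
force: [-5.1, -1.5, 7.9]
grip_width: 0.0476
```

```bash
python3 -m creep '[[[0,0,0],0,0.52],[[0,0,0],0,0.55],[[0,0,0],0,0.6],[[0,0,0],0,0.65],[[0,0,0],0,0.7],[[0,0,-0.3],0,0.75],[[0,0,-0.8],0,0.8],[[0,0,-1.5],0,0.8],[[0,0,-2.2],0,0.8],[[0,0,-3],0,1],[[-0.3,0,-3.6],0,1],[[-0.3,0,-3.6],0,1]]'; python3 - <<'E'
from lib import *
st(); c,T,o=snap("wrist","w13"); np.savez("w13.npz",T=T,**c)
E
```

```text
time_s: 21.95
ee_pos: [0.6695, 0.2031, 0.2229]
eef_rot: [3.14, 0.008, 3.136]
force: [0.1, 0.2, -0.4]
grip_width: 0.0936
t 21.95 pos [669.5 203.1 222.9] rot [179.9   0.5 179.7] F [ 0.1  0.2 -0.4] w 93.6
```

View pics/w13.png

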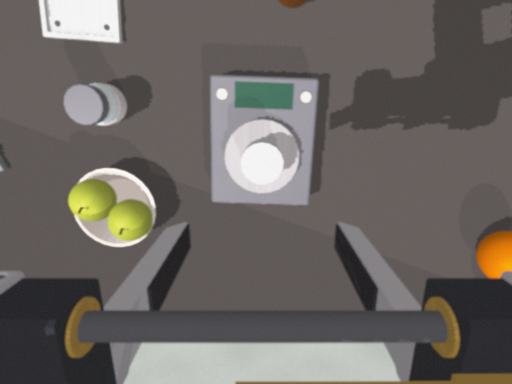

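The tin stands on the pan: lid (262,164), pan (262,157). Checking the centring.

```bash
python3 - <<'E'
from lib import *
st(); c,T,o=snap("wrist","w13b"); im=c["img"]; H,S,V=cv2.split(cv2.cvtColor(im,cv2.COLOR_RGB2HSV))
m=(V>185)&(S<40); m[:110]=0;m[200:]=0;m[:,:215]=0;m[:,310:]=0
k=blobs(m,500)[0]; P=plane(c,T,k.reshape(-1,2),0.048)[:,:2].astype(np.float32)*1000; print("pan",cv2.fitEllipse(P))
for th in (240,245,250):
    m=(V>th)&(S<30); m[:135]=0;m[195:]=0;m[:,:232]=0;m[:,292:]=0
    for k in blobs(m,100)[:1]: P=plane(c,T,k.reshape(-1,2),0.084)[:,:2].astype(np.float32)*1000; print("lid",th,cv2.fitEllipse(P))
plan([412,347,260],181.6)
E
```

```text
t 22.0 pos [668.4 203.  219.5] rot [179.9   0.2 179.7] F [-0.3  0.2 -0.7] w 93.7
pan ((655.6288452148438, 200.95999145507812), (86.12079620361328, 88.17683410644531), 106.32601165771484)
lid 240 ((653.2540893554688, 203.3226318359375), (44.80533218383789, 44.90585708618164), 41.46095657348633)
units [ 5.13  2.85 -0.86] twist -0.24 dist 296 mm  q6~ -51 r 539
```

The lid at (653.3, 203.3) against the pan at (652.6, 203.1) is well centred. The pan fit in this last frame is spoiled by the tin overlapping its outline, so I use the earlier clean one. Next, the cuvette block.

```bash
python3 -m creep '[[[0.4,0.2,-0.5],0,1],[[1.1,0.6,-0.8],0,1],[[1.9,1.05,-0.8],-0.2,1],[[2.7,1.5,-0.8],-0.2,1],[[3.5,1.95,-0.8],-0.2,1],[[4.3,2.4,-0.8],-0.2,1],[[4.8,2.7,-0.8],-0.2,1],[[5.1,2.8,-0.8],-0.2,1],[[5.1,2.8,-0.8],-0.2,1],[[5.1,2.8,-0.8],-0.2,1],[[5.1,2.8,-0.8],-0.2,1]]' >/dev/null; python3 - <<'E'
from lib import *
st(); c,T,o=snap("wrist","w14"); np.savez("w14.npz",T=T,**c)
im=c["img"];cv2.imwrite("pics/w14c.png",cv2.resize(im[60:240,150:350,::-1],None,fx=3.2,fy=3.2,interpolation=cv2.INTER_CUBIC))
E
```

```text
t 23.15 pos [414.2 343.6 256.1] rot [-180.    -0.  -178.8] F [ 0.1  0.4 -0.2] w 93.7
```

View pics/w14c.png

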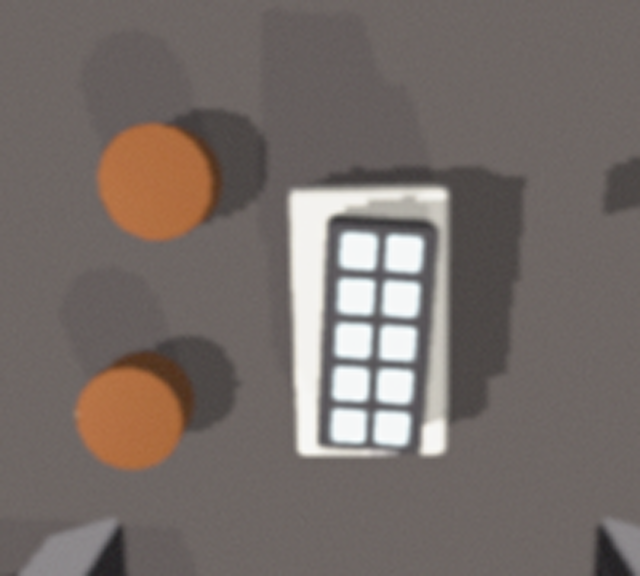

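The cuvette block's top spans crop (320–438, 216–452) and sits slightly turned on the box. I'll use its ten cuvettes to measure the pose.

```bash
python3 - <<'E'
from lib import *
c=dict(np.load("w14.npz")); T=c["T"]; im=c["img"]; H,S,V=cv2.split(cv2.cvtColor(im,cv2.COLOR_RGB2HSV))
# whole block via crop corners
C=np.array([(332,216),(438,222),(418,452),(320,445)])/3.2+[150-.34,60-.34]
P=plane(c,T,C,0.076)[:,:2]*1000; print(P.round(1),"ctr",P.mean(0).round(1))
g=cv2.cvtColor(im,cv2.COLOR_RGB2GRAY); m=(g>200); m[:125]=0; m[203:]=0; m[:,:253]=0; m[:,285:]=0
q=[]
for k in blobs(m,20):
    if cv2.contourArea(k)<200:
        M=cv2.moments(k); q.append([M["m10"]/M["m00"],M["m01"]/M["m00"]])
q=np.array(q); W=plane(c,T,q,0.076)[:,:2]*1000; print(len(q),W.round(0).tolist(),W.mean(0).round(1))
print("rect",cv2.minAreaRect(W.astype(np.float32)))
m=(V>115)&(S<60); m[:105]=0;m[215:]=0;m[:,:235]=0;m[:,310:]=0
for k in blobs(m,300)[:2]: print("box",cv2.boundingRect(k),rect(c,T,k,0.040))
E
```

```text
[[359.7 332.5]
 [361.1 373. ]
 [453.7 368.9]
 [451.5 328.8]] ctr [406.5 350.8]
10 [[373.0, 343.0], [408.0, 341.0], [390.0, 342.0], [373.0, 360.0], [391.0, 360.0], [408.0, 359.0], [426.0, 358.0], [425.0, 341.0], [444.0, 358.0], [443.0, 340.0]] [408.1 350.2]
rect ((408.111572265625, 350.1673889160156), (17.87605094909668, 70.41773223876953), 87.80533599853516)
box (239, 118, 52, 86) [409.6 348.6 119.3  70.1   1.7]
```

```bash
python3 - <<'E'
from lib import *
plan([408,350.3,36],177.8)
E
python3 -m creep '[[[0.06,0.06,0.4],0.2,1],[[0.12,0.13,1.1],0.43,1],[[0.12,0.13,1.9],0.43,1],[[0.12,0.13,2.7],0.43,1],[[0.12,0.13,3.4],0.43,1],[[0.12,0.13,3.9],0.43,1],[[0.12,0.13,4.2],0.43,1],[[0.12,0.13,4.36],0.43,1],[[0.12,0.13,4.4],0.43,1],[[0.12,0.13,4.4],0.43,0.8],[[0.12,0.13,4.4],0.43,0.6],[[0.12,0.13,4.4],0.43,0.5]]' 22
```

```text
units [0.12 0.14 4.4 ] twist 0.43 dist 220 mm  q6~ -47 r 538
time_s: 24.4
ee_pos: [0.4075, 0.351, 0.0373]
eef_rot: [3.141, 0.001, 3.104]
force: [-0.2, -0.0, 0.3]
grip_width: 0.0732
```

```bash
python3 -m creep '[[[0,0,0],0,0.4],[[0,0,0],0,0.35],[[0,0,0],0,0.35],[[0,0,0],0,0.35],[[0,0,0],0,0.35],[[0,0,0],0,0.35]]'; python3 -m creep '[[[0,0,-0.06],0,0.35],[[0,0,-0.2],0,0.35],[[0,0,-0.5],0,0.35],[[0,0,-1],0,0.35],[[0,0,-1.6],0,0.35],[[0,0,-2.2],0,0.35],[[0,0,-2.8],0,0.35],[[0,0,-3.2],0,0.35],[[0,0,-3.4],0,0.35],[[0,0,-3.4],0,0.35]]'; python3 - <<'E'
from lib import *
st(); c,T,o=snap("wrist","w15"); np.savez("w15.npz",T=T,**c); plan([455,-355,205],168)
E
```

```text
time_s: 25.0
ee_pos: [0.4071, 0.3507, 0.0366]
eef_rot: [-3.142, 0.0, 3.104]
force: [-0.9, -0.6, 1.8]
grip_width: 0.0437
time_s: 26.0
ee_pos: [0.4074, 0.351, 0.2076]
eef_rot: [3.14, 0.002, 3.104]
force: [0.0, 0.5, -1.4]
grip_width: 0.044
t 26.0 pos [407.4 351.  207.6] rot [1.799e+02 1.000e-01 1.779e+02] F [ 0.   0.5 -1.4] w 44.0
units [ -1.49 -14.07   0.03] twist 1.23 dist 707 mm  q6~ -116 r 577
```

View pics/w15.png

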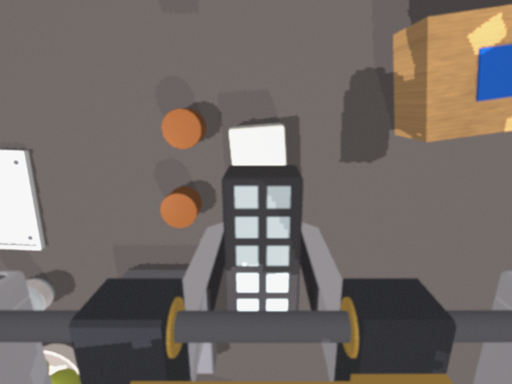

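The block is held square (44 mm). The view shows only the white box at (258,145) left behind. Carrying the block to the reader.

```bash
python3 - <<'E'
from lib import *
plan([516,-371,225],168)
E
python3 -m creep '[[[0,-0.3,-0.1],0,0.35],[[-0.1,-0.9,-0.35],0.1,0.35],[[-0.2,-1.6,-0.35],0.2,0.35],[[-0.4,-2.3,-0.35],0.3,0.35],[[-0.6,-3,-0.35],0.4,0.35],[[-0.7,-3.7,-0.35],0.5,0.35],[[-0.9,-4.4,-0.35],0.6,0.35],[[-1,-5.1,-0.35],0.7,0.35],[[-1.2,-5.8,-0.35],0.8,0.35],[[-1.4,-6.5,-0.35],0.9,0.35],[[-1.5,-7.2,-0.35],1,0.35],[[-1.7,-7.9,-0.35],1,0.35]]'; python3 - <<'E'
from lib import *
plan([516,-371,225],168)
E
```

```text
units [ -2.72 -14.34  -0.37] twist 1.23 dist 730 mm  q6~ -114 r 636
time_s: 27.25
ee_pos: [0.4762, -0.0491, 0.2233]
eef_rot: [-3.142, -0.001, 2.964]
force: [0.9, 0.5, -1.8]
grip_width: 0.0434
units [-1.92 -6.19 -0.04] twist 0.23 dist 324 mm  q6~ -114 r 636
```

```bash
python3 -m creep '[[[-0.2,-0.7,0],0.1,0.35],[[-0.45,-1.4,0],0.2,0.35],[[-0.7,-2.1,0],0.2,0.35],[[-0.9,-2.8,0],0.2,0.35],[[-1.1,-3.5,0],0.2,0.35],[[-1.3,-4.2,0],0.2,0.35],[[-1.55,-4.9,0],0.2,0.35],[[-1.75,-5.5,0],0.2,0.35],[[-1.85,-5.9,0],0.2,0.35],[[-1.9,-6.1,0],0.2,0.35],[[-1.9,-6.1,0],0.2,0.35],[[-1.9,-6.1,0],0.2,0.35]]'; python3 - <<'E'
from lib import *
st(); c,T,o=snap("wrist","w16"); np.savez("w16.npz",T=T,**c)
E
```

```text
time_s: 28.45
ee_pos: [0.5167, -0.3634, 0.2238]
eef_rot: [3.141, -0.001, 2.937]
force: [-0.5, -0.7, -2.2]
grip_width: 0.0439
t 28.45 pos [ 516.7 -363.4  223.8] rot [180.   -0.  168.3] F [-0.5 -0.7 -2.2] w 43.9
```

View pics/w16.png

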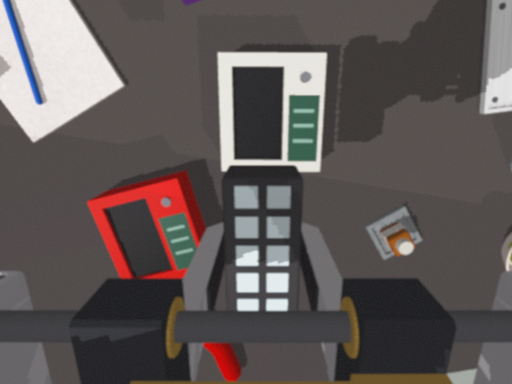

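The white reader fills (218–327, 52–172), with its bay at (258,113) nearly square to the tool. The red look-alike is at (150,230). The bottle still stands in its tray at (402,246). Measuring the bay and the block in hand.

```bash
python3 - <<'E'
from lib import *
c=dict(np.load("w16.npz")); T=c["T"]; im=c["img"]; H,S,V=cv2.split(cv2.cvtColor(im,cv2.COLOR_RGB2HSV))
print(V[110,258],V[110,225],V[110,292])
m=(V<70)&(S<90); m[:60]=0;m[165:]=0;m[:,:226]=0;m[:,287:]=0
for k in blobs(m,500)[:1]: print("bay",cv2.boundingRect(k),rect(c,T,k,0.050),rect(c,T,k,0.044))
m=(V>175)&(S<60); m[:40]=0;m[180:]=0;m[:,:205]=0;m[:,340:]=0
for k in blobs(m,500)[:1]:
    print("reader",cv2.boundingRect(k),rect(c,T,k,0.050))
# black block in hand: near top edges rows 168..., columns
g=cv2.cvtColor(im,cv2.COLOR_RGB2GRAY); m=g>90
m[:183]=0; m[310:]=0; m[:,:230]=0; m[:,295:]=0
q=[]
for k in blobs(m,100):
    M=cv2.moments(k); q.append([M["m10"]/M["m00"],M["m01"]/M["m00"],cv2.contourArea(k)])
q=np.array(q); print(q.round(1))
# top of block height: ee+4+36
h=0.2238+0.0396
W=plane(c,T,q[:,:2],h); L=(np.linalg.inv(toolT(st()))@np.c_[W,np.ones(len(W))].T).T[:,:3]*1000; print(L.round(1))
E
```

```text
46 233 112
bay (233, 68, 50, 91) [ 447.4 -354.1  103.7   56.2  -11.9] [ 447.6 -354.2  105.4   57.1  -11.9]
reader (218, 52, 109, 120) [ 450.5 -338.4  136.5  122.9  -12. ]
[[245.6 196.8 524.5]
 [278.4 196.9 502.5]
 [246.5 227.  501. ]
 [247.  282.3 494. ]
 [276.9 282.3 492. ]
 [277.4 227.1 486.5]
 [246.9 255.6 485.5]
 [277.5 255.6 479.5]
 [276.5 303.5 252. ]
 [247.5 303.5 252. ]]
t 28.5 pos [ 516.9 -363.2  224.1] rot [180.   -0.  168.3] F [ 0.4 -0.2 -0.8] w 43.7
[[ 34.4  -8.9 -39.3]
 [ 34.4   9.  -39.3]
 [ 16.7  -8.7 -39.3]
 [-18.8  -8.9 -39.4]
 [-18.8   8.9 -39.3]
 [ 16.6   8.7 -39.3]
 [ -1.2  -8.7 -39.3]
 [ -1.2   9.  -39.3]
 [-33.6   8.8 -39.4]
 [-33.5  -8.8 -39.4]]
```

```bash
python3 - <<'E'
from lib import *
plan([446.4,-353.9,65],168)
E
```

```text
units [ 1.42 -0.1   3.18] twist 0.04 dist 174 mm  q6~ -116 r 570
```

```bash
python3 -m creep '[[[0.3,0,0],0,0.35],[[0.8,-0.05,0.2],0.04,0.35],[[1.2,-0.1,0.5],0.04,0.35],[[1.42,-0.1,1],0.04,0.35],[[1.42,-0.1,1.5],0.04,0.35],[[1.42,-0.1,2],0.04,0.35],[[1.42,-0.1,2.5],0.04,0.35],[[1.42,-0.1,2.9],0.04,0.35],[[1.42,-0.1,3.1],0.04,0.35],[[1.42,-0.1,3.18],0.04,0.35],[[1.42,-0.1,3.18],0.04,0.35],[[1.42,-0.1,3.18],0.04,0.35]]'; python3 - <<'E'
from lib import *
st(); plan([446.4,-353.9,41],168); c,T,o=snap("wrist","w17"); np.savez("w17.npz",T=T,**c)
E
```

```text
time_s: 29.7
ee_pos: [0.4469, -0.3547, 0.0661]
eef_rot: [-3.141, 0.001, 2.931]
force: [-0.2, -0.6, -0.2]
grip_width: 0.044
t 29.7 pos [ 446.9 -354.7   66.1] rot [-1.800e+02  1.000e-01  1.679e+02] F [-0.2 -0.6 -0.2] w 44.0
units [0.01 0.01 0.5 ] twist -0.01 dist 25 mm  q6~ -116 r 570
```

View pics/w17.png

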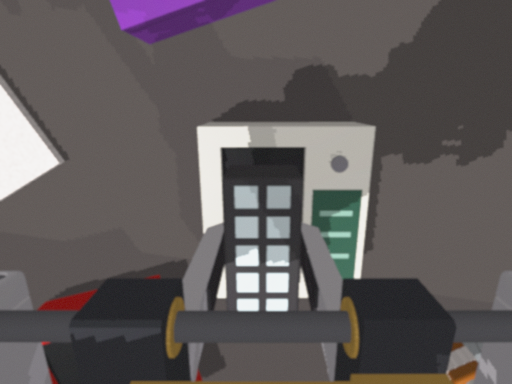

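Block centred over the bay (bay columns 222–303). Lowering.

```bash
python3 -m creep '[[[0.01,0.01,0.15],0,0.35],[[0.01,0.01,0.3],0,0.35],[[0.01,0.01,0.42],0,0.35],[[0.01,0.01,0.48],0,0.35],[[0.01,0.01,0.52],0,0.35],[[0.01,0.01,0.52],0,0.35]]'
```

```text
time_s: 30.35
ee_pos: [0.4462, -0.3539, 0.0403]
eef_rot: [3.141, 0.0, 2.931]
force: [-6.5, 6.7, 16.4]
grip_width: 0.0439
```

```bash
python3 -m creep '[[[0,0,-0.02],0,0.5],[[0,0,-0.02],0,0.55],[[0,0,-0.02],0,0.6],[[0,0,-0.02],0,0.7],[[0,0,-0.1],0,0.75],[[0,0,-0.4],0,0.8],[[0,0,-0.9],0,0.8],[[0,0,-1.5],0,0.8],[[0,0,-2.2],0,0.9],[[-0.4,0,-3],0,1],[[-0.6,0,-3.5],0,1],[[-0.6,0,-3.5],0,1]]'; python3 - <<'E'
from lib import *
st(); c,T,o=snap("wrist","w18"); np.savez("w18.npz",T=T,**c)
E
```

```text
time_s: 31.55
ee_pos: [0.4771, -0.361, 0.2191]
eef_rot: [-3.138, 0.006, 2.932]
force: [0.4, 0.2, -0.4]
grip_width: 0.0944
t 31.55 pos [ 477.1 -361.   219.1] rot [-179.8    0.4  168. ] F [ 0.4  0.2 -0.4] w 94.4
```

View pics/w18.png

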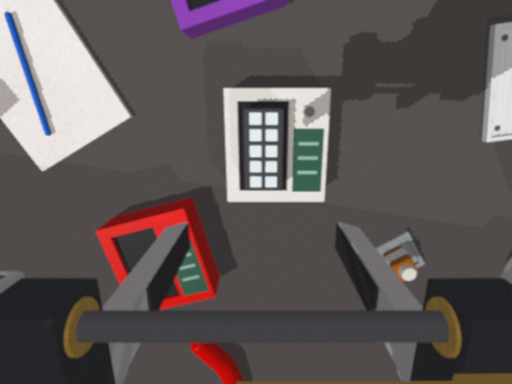

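The block lies inside the bay at (263,150), square to it. Checking flatness by depth, and planning the return.

```bash
cat >> lib.py <<'E'
def world(c,T):
    d=c["depth"]; v,u=np.mgrid[0:384,0:512]
    p=cv2.undistortPoints(np.stack([u,v],-1).reshape(-1,1,2).astype(float),K(c),np.asarray(c["dist"],float)).reshape(384,512,2)
    return np.stack([p[...,0]*d,p[...,1]*d,d],-1)@T[:3,:3].T+T[:3,3]
E
python3 - <<'E'
from lib import *
c,T,o=snap("wrist","w18b"); X=world(c,T)*1000
for n,(a,b,e,f) in {"block":(115,185,248,280),"readerTop":(115,185,228,236)}.items():
    q=X[a:b,e:f].reshape(-1,3); A=np.c_[q[:,:2]-q[:,:2].mean(0),np.ones(len(q))]; s=np.linalg.lstsq(A,q[:,2],rcond=None)[0]; print(n,"z",s[2].round(1),"tilt deg",np.degrees(s[:2]).round(2))
im=c["img"]; g=cv2.cvtColor(im,cv2.COLOR_RGB2GRAY); m=g>150; m[:105]=0;m[195:]=0;m[:,:244]=0;m[:,283:]=0
q=[]
for k in blobs(m,40):
    M=cv2.moments(k); q.append([M["m10"]/M["m00"],M["m01"]/M["m00"]])
W=plane(c,T,q,0.080)[:,:2]*1000; print(len(q),"block",W.mean(0).round(1),cv2.minAreaRect(W.astype(np.float32)))
st(); plan([413,347,250],181.6)
E
```

```text
block z 82.9 tilt deg [-5.96  0.61]
readerTop z 54.3 tilt deg [ 68.06 305.4 ]
11 block [ 451.  -354.5] ((452.3406982421875, -354.7559509277344), (18.071149826049805, 81.8670883178711), 77.83905792236328)
t 31.65 pos [ 475.3 -360.1  214.5] rot [-180.     0.   167.9] F [-0.8 -0.1 -1.4] w 94.2
units [ 4.17 13.57 -0.72] twist -1.71 dist 711 mm  q6~ -52 r 539
```

The tilt fit's windows reached past the block's edges. I'll repeat it at the cuvette centres only.

```bash
python3 - <<'E'
from lib import *
c,T,o=snap("wrist","w18c"); X=world(c,T)*1000
im=c["img"]; g=cv2.cvtColor(im,cv2.COLOR_RGB2GRAY); m=g>150; m[:100]=0;m[195:]=0;m[:,:244]=0;m[:,283:]=0
q=[]
for k in blobs(m,40):
    M=cv2.moments(k); u,v=M["m10"]/M["m00"],M["m01"]/M["m00"]; z=np.median(X[int(v)-4:int(v)+5,int(u)-3:int(u)+4,2]); w=plane(c,T,[[u,v]],0.08)[0]*1000
    q.append([u,v,cv2.contourArea(k),w[0],w[1],z])
print(np.round(q,1))
cv2.imwrite("pics/w18d.png",cv2.resize(im[75:215,205:345,::-1],None,fx=4,fy=4,interpolation=cv2.INTER_CUBIC))
E
```

```text
[[ 254.   121.   142.5  410.4 -354.8   82.1]
 [ 254.   137.8  138.   427.8 -358.6   81.9]
 [ 270.   153.7  133.5  448.3 -345.1   82.1]
 [ 254.1  153.7  133.5  444.7 -362.2   82.1]
 [ 270.4  121.1  133.5  414.1 -337.6   81.9]
 [ 269.9  169.4  128.5  465.6 -348.8   82.1]
 [ 270.5  137.8  125.5  431.4 -341.1   82.1]
 [ 254.3  169.4  123.5  462.  -365.8   82. ]
 [ 269.7  184.5  121.5  482.6 -352.5   82. ]
 [ 254.4  184.6  118.5  479.1 -369.5   82.2]
 [ 260.3  101.2   77.5  391.9 -343.9   51.5]]
```

View pics/w18d.png

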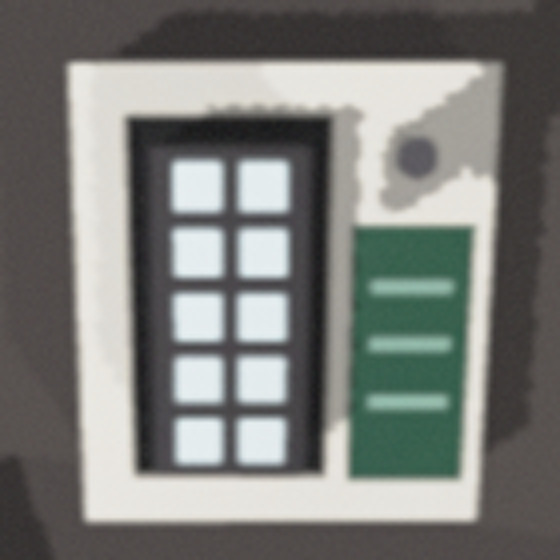

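The block is flat (all ten points 82.0 ± 0.15 mm against the reader top's 51.5) and centred at (447,-353.5). Now the tip box.

```bash
python3 -m creep '[[[0.3,0.8,-0.5],0,1],[[0.6,1.7,-0.8],-0.3,1],[[0.9,2.7,-0.8],-0.6,1],[[1.2,3.7,-0.8],-0.9,1],[[1.5,4.7,-0.8],-1.2,1],[[1.8,5.7,-0.8],-1.5,1],[[2.1,6.7,-0.8],-1.7,1],[[2.4,7.7,-0.8],-1.7,1],[[2.7,8.7,-0.8],-1.7,1],[[3,9.7,-0.8],-1.7,1],[[3.3,10.7,-0.8],-1.7,1],[[3.6,11.7,-0.8],-1.7,1]]'; python3 - <<'E'
from lib import *
plan([413,347,250],181.6)
E
```

```text
time_s: 32.9
ee_pos: [0.4223, 0.2291, 0.2533]
eef_rot: [-3.141, -0.001, -3.115]
force: [1.0, 0.2, 0.8]
grip_width: 0.0945
units [0.12 2.36 0.06] twist -0.01 dist 118 mm  q6~ -52 r 539
```

```bash
python3 -m creep '[[[0.05,0.8,0],0,1],[[0.1,1.5,0],0,1],[[0.1,2,0],0,1],[[0.1,2.1,0],0,1],[[0.1,2.1,0],0,1],[[0.1,2.1,0],0,1],[[0.1,2.1,0],0,1]]'; python3 - <<'E'
from lib import *
st(); c,T,o=snap("wrist","w19"); np.savez("w19.npz",T=T,**c)
im=c["img"]; H,S,V=cv2.split(cv2.cvtColor(im,cv2.COLOR_RGB2HSV))
print(V[160,255:300:3])
X=world(c,T)*1000
m=(X[...,2]>36)&(X[...,2]<50)&(np.hypot(X[...,0]-409,X[...,1]-349)<75)
for k in blobs(m,500)[:1]: print("depth box",rect(c,T,k,0.040))
for th in (115,150,200):
    m=(V>th)&(S<60); m[:90]=0;m[225:]=0;m[:,:225]=0;m[:,315:]=0
    for k in blobs(m,300)[:1]: print("box",th,cv2.boundingRect(k),rect(c,T,k,0.040))
cv2.imwrite("pics/w19c.png",cv2.resize(im[60:240,150:350,::-1],None,fx=3.2,fy=3.2,interpolation=cv2.INTER_CUBIC))
E
```

```text
time_s: 33.6
ee_pos: [0.4159, 0.3313, 0.2541]
eef_rot: [-3.141, 0.0, -3.116]
force: [0.4, -0.1, 0.6]
grip_width: 0.094
t 33.6 pos [415.9 331.3 254.1] rot [-180.     0.  -178.5] F [ 0.4 -0.1  0.6] w 94.0
[236 236 236 236 236 236 236 236 236 235 235 235 235 234 220]
depth box [409.  349.2 115.5  65.8   2. ]
box 115 (249, 117, 51, 86) [409.1 348.3 118.2  68.3   1.9]
box 150 (250, 118, 50, 84) [409.2 348.5 115.3  66.6   1.5]
box 200 (251, 119, 48, 82) [409.1 348.4 112.5  63.9   1.5]
```

View pics/w19c.png

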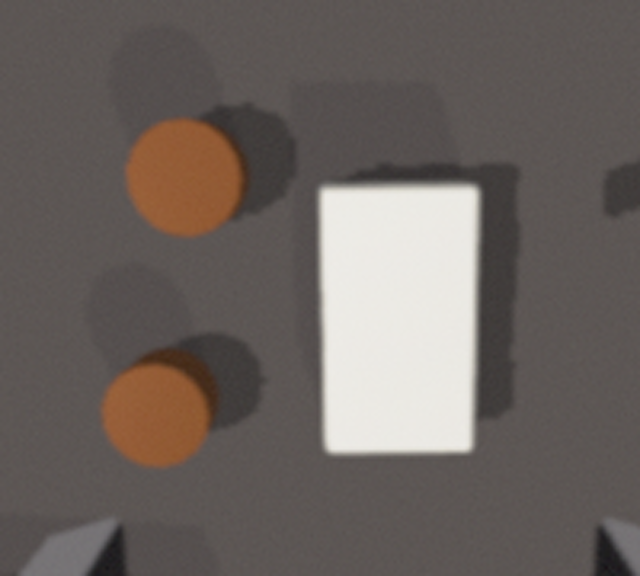

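The box top (crop 320–480 × 185–453) measures 115×66 mm at (409.1, 348.6), yaw 1.7°. The fingers come down between the two brown tins' x-ranges, so they stay clear. Gripping it.

```bash
python3 - <<'E'
from lib import *
c=dict(np.load("w19.npz")); T=c["T"]; H,S,V=cv2.split(cv2.cvtColor(c["img"],cv2.COLOR_RGB2HSV))
for k in blobs((H<22)&(S>130),400)[:2]: print("brown",rect(c,T,k,0.03))
plan([409.1,348.6,0],181.7)
E
python3 -m creep '[[[0.1,0.2,0.4],0,1],[[0.14,0.35,1.1],0,1],[[0.14,0.35,1.9],0,1],[[0.14,0.35,2.7],0,1],[[0.14,0.35,3.4],0,1],[[0.14,0.35,3.7],0,1],[[0.14,0.35,3.8],0,1],[[0.14,0.35,3.8],0,1]]'; python3 - <<'E'
from lib import *
st(); plan([409.1,348.6,0],181.7); c,T,o=snap("wrist","w20")
E
```

```text
brown [781.4 542.6 488.6  51.8 -88.7]
brown [350.1 257.2  48.9  45.8 -88.6]
units [0.13 0.35 5.08] twist -0.03 dist 255 mm  q6~ -51 r 537
time_s: 34.45
ee_pos: [0.4085, 0.3493, 0.0642]
eef_rot: [-3.141, -0.0, -3.116]
force: [-0.2, -0.4, 0.8]
grip_width: 0.0942
t 34.45 pos [408.5 349.3  64.2] rot [-180.    -0.  -178.5] F [-0.2 -0.4  0.8] w 94.2
units [-0.01 -0.01  1.28] twist -0.03 dist 64 mm  q6~ -51 r 537
```

View pics/w20.png

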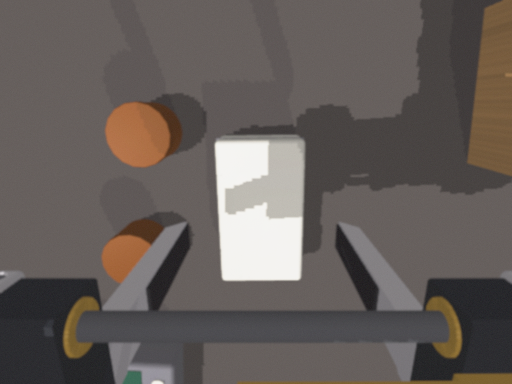

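The box is centred between the open fingers (columns 217–303 between 188 and 335). Continuing down.

```bash
python3 -m creep '[[[0,0,0.3],0,1],[[0,0,0.7],0,1],[[0,0,1.05],0,1],[[0,0,1.22],0,1],[[0,0,1.28],0,1],[[0,0,1.28],0,0.85],[[0,0,1.28],0,0.75],[[0,0,1.28],0,0.7],[[0,0,1.28],0,0.6],[[0,0,1.28],0,0.6],[[0,0,1.28],0,0.6],[[0,0,1.28],0,0.6]]' 28
```

```text
time_s: 35.7
ee_pos: [0.4085, 0.3497, 0.0006]
eef_rot: [3.141, 0.001, -3.115]
force: [-1.2, -2.0, 6.9]
grip_width: 0.0658
```

Gripped (65.8 mm). Lifting straight up and moving to beyond the nest to see it.

```bash
python3 -m creep '[[[0,0,-0.06],0,0.6],[[0,0,-0.2],0,0.6],[[0,0,-0.5],0,0.6],[[0,0,-1],0,0.6],[[0,0,-1.6],0,0.6],[[0,0,-2.2],0,0.6],[[0,0,-2.8],0,0.6],[[0,0,-3.4],0,0.6],[[0,0,-4],0,0.6],[[0,0,-4.3],0,0.6],[[0,0,-4.4],0,0.6],[[0,0,-4.4],0,0.6]]'; python3 - <<'E'
from lib import *
st(); plan([529,-18,222],175.5); c,T,o=snap("wrist","w21")
E
```

```text
time_s: 36.9
ee_pos: [0.4082, 0.3496, 0.2202]
eef_rot: [3.141, 0.0, -3.115]
force: [0.0, -0.5, -2.3]
grip_width: 0.0655
t 36.9 pos [408.2 349.6 220.2] rot [ 180.     0.  -178.5] F [ 0.  -0.5 -2.3] w 65.5
units [-2.22 -7.41 -0.04] twist 0.75 dist 387 mm  q6~ -87 r 529
```

View pics/w21.png

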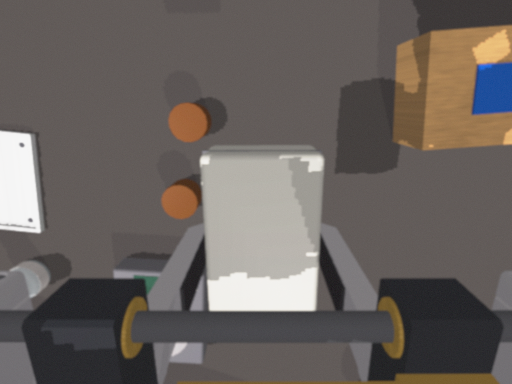

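The box is held level. Both brown tins are untouched at (189,122) and (181,200).

```bash
python3 -m creep '[[[-0.1,-0.3,0],0,0.6],[[-0.25,-0.9,0],0.2,0.6],[[-0.45,-1.5,0],0.4,0.6],[[-0.65,-2.1,0],0.6,0.6],[[-0.85,-2.8,0],0.75,0.6],[[-1.05,-3.5,0],0.75,0.6],[[-1.25,-4.2,0],0.75,0.6],[[-1.45,-4.9,0],0.75,0.6],[[-1.7,-5.6,0],0.75,0.6],[[-1.9,-6.3,0],0.75,0.6],[[-2.1,-6.9,0],0.75,0.6],[[-2.2,-7.3,0],0.75,0.6]]'; python3 -m creep '[[[0,-0.05,0],0,0.6],[[0,-0.1,0],0,0.6],[[0,-0.1,0],0,0.6],[[0,-0.1,0],0,0.6]]';  python3 - <<'E'
from lib import *
st(); c,T,o=snap("wrist","w22"); np.savez("w22.npz",T=T,**c)
E
```

```text
time_s: 38.15
ee_pos: [0.5278, -0.0151, 0.2189]
eef_rot: [-3.141, -0.002, 3.062]
force: [-0.8, 0.3, -2.6]
grip_width: 0.0655
time_s: 38.55
ee_pos: [0.5273, -0.0166, 0.22]
eef_rot: [3.142, -0.0, 3.065]
force: [-0.3, -0.8, -2.1]
grip_width: 0.0658
t 38.55 pos [527.3 -16.6 220. ] rot [180.   -0.  175.6] F [-0.3 -0.8 -2.1] w 65.8
```

View pics/w22.png

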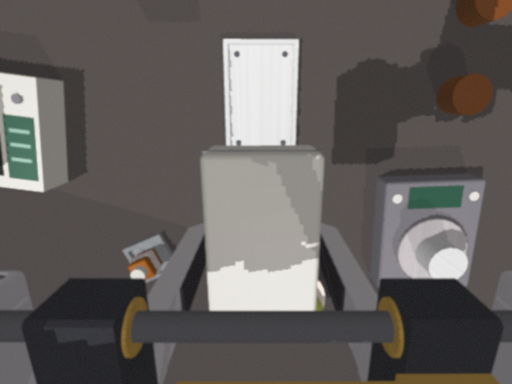

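The nest is at (262,95) with its four holes visible at about (237,54), (285,54), (239,142) and (283,142). Bottle, tin and block are all still in place at the edges of the view. Locating the nest.

```bash
python3 - <<'E'
from lib import *
c=dict(np.load("w22.npz")); T=c["T"]; im=c["img"]; H,S,V=cv2.split(cv2.cvtColor(im,cv2.COLOR_RGB2HSV))
g=cv2.cvtColor(im,cv2.COLOR_RGB2GRAY)
q=[]
for u,v in [(237,54),(285,54),(283,142),(239,142)]:
    w=255.-g[v-4:v+5,u-4:u+5]; w=np.clip(w-np.median(w)-25,0,None); yy,xx=np.mgrid[-4:5,-4:5]; q.append([u+(w*xx).sum()/w.sum(),v+(w*yy).sum()/w.sum()])
W=plane(c,T,q,0.004)[:,:2]*1000; print(np.round(q,1).tolist(),W.round(1).tolist(),"ctr",W.mean(0).round(1),cv2.minAreaRect(W.astype(np.float32)))
m=(V>150)&(S<50); m[:30]=0; m[144:]=0; m[:,:205]=0; m[:,315:]=0
k=blobs(m,500)[0]; P=plane(c,T,k.reshape(-1,2),0.009)[:,:2]*1000
print("vis",rect(c,T,k,0.009)); L=(toolT(st())[:3,:3].T@np.c_[P-[527.3,-16.6],np.zeros(len(P))].T).T
print("tool-x max",L[:,0].max(),"y range",L[:,1].min(),L[:,1].max())
# held box top edges in tool frame: top at ee+40
m=(V>90)&(S<60); print(np.where(np.diff((V[220]>120).astype(int)))[0])
for pts,h in ([[(208,150),(319,150)],0.2600],[[(206,220),(322,220)],0.26]):
    W2=plane(c,T,pts,h); print((np.linalg.inv(toolT(st()))@np.c_[W2,np.ones(2)].T).T[:,:3].round(4)*1000)
cv2.imwrite("pics/w22c.png",cv2.resize(im[25:165,195:330,::-1],None,fx=4,fy=4,interpolation=cv2.INTER_CUBIC))
E
```

```text
[[236.4, 53.6], [284.5, 53.7], [282.7, 143.7], [238.4, 143.6]] [[382.6, -37.1], [387.4, 23.0], [499.6, 14.2], [494.9, -45.8]] ctr [441.1 -11.4] ((441.13330078125, -11.47879409790039), (60.314598083496094, 112.60671997070312), 85.51364135742188)
vis [432.5 -11.  127.1  93.7  -4.5]
t 38.6 pos [527.4 -16.6 220.1] rot [180.    0.  175.6] F [ 0.2 -0.5 -1.8] w 65.6
tool-x max 158.41795093401257 y range -48.70658631095718 45.200842544364136
[203 319 383 415 426 448 456 477]
t 38.6 pos [527.4 -16.6 220.1] rot [180.    0.  175.6] F [ 0.2 -0.5 -1.8] w 65.6
[[ 59.9 -27.5 -39.9]
 [ 59.9  30.2 -39.9]]
t 38.6 pos [527.4 -16.6 220.1] rot [180.    0.  175.6] F [ 0.2 -0.5 -1.8] w 65.6
[[ 20.9 -30.6 -39.9]
 [ 20.9  33.9 -39.9]]
```

View pics/w22c.png

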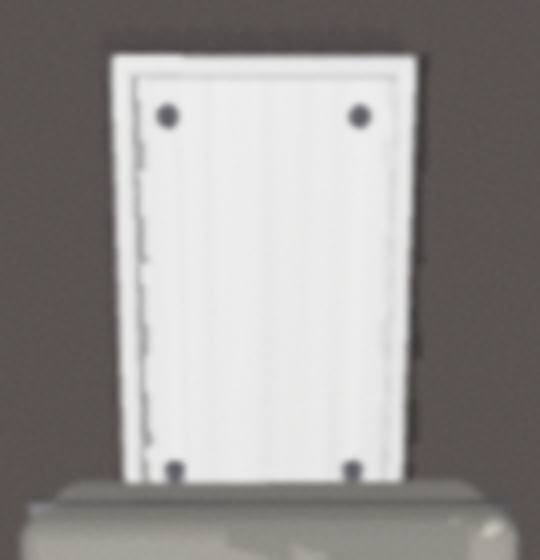

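```bash
python3 - <<'E'
from lib import *
plan([440.6,-11.4,30],175.5)
E
```

```text
units [ 1.74 -0.03  3.8 ] twist 0.01 dist 209 mm  q6~ -87 r 441
```

```bash
python3 -m creep '[[[0.3,0,0],0,0.6],[[0.8,0,0.1],0,0.6],[[1.3,-0.03,0.4],0,0.6],[[1.65,-0.03,0.9],0,0.6],[[1.74,-0.03,1.5],0,0.6],[[1.74,-0.03,2.1],0,0.6],[[1.74,-0.03,2.7],0,0.6],[[1.74,-0.03,3.2],0,0.6],[[1.74,-0.03,3.6],0,0.6],[[1.74,-0.03,3.75],0,0.6],[[1.74,-0.03,3.8],0,0.6],[[1.74,-0.03,3.8],0,0.6]]'; python3 -m creep '[[[0,0,0],0,0.6],[[0,0,0],0,0.6]]'; python3 - <<'E'
from lib import *
st(); plan([440.6,-11.4,4.5],175.5); c,T,o=snap("wrist","w23"); np.savez("w23.npz",T=T,**c)
c,T,o=snap("top","t23"); cv2.imwrite("pics/t23c.png",cv2.resize(c["img"][130:270,170:310,::-1],None,fx=4,fy=4,interpolation=cv2.INTER_CUBIC))
E
```

```text
time_s: 39.8
ee_pos: [0.4411, -0.0119, 0.0306]
eef_rot: [-3.142, 0.001, 3.064]
force: [0.1, -0.1, -2.0]
grip_width: 0.0657
time_s: 40.0
ee_pos: [0.4412, -0.012, 0.0308]
eef_rot: [-3.142, 0.001, 3.064]
force: [-0.3, -0.1, -1.8]
grip_width: 0.066
t 40.0 pos [441.2 -12.   30.8] rot [-1.800e+02  1.000e-01  1.755e+02] F [-0.3 -0.1 -1.8] w 66.0
units [0.01 0.01 0.53] twist 0.0 dist 26 mm  q6~ -87 r 441
```

View pics/w23.png

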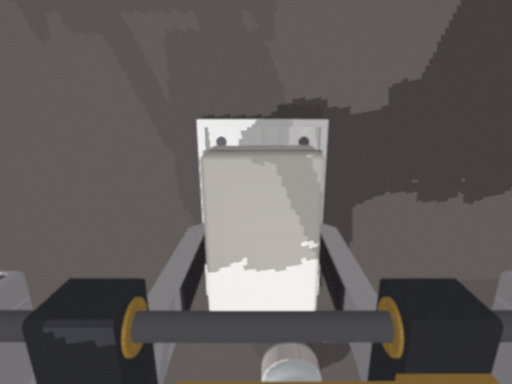

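View pics/t23c.png

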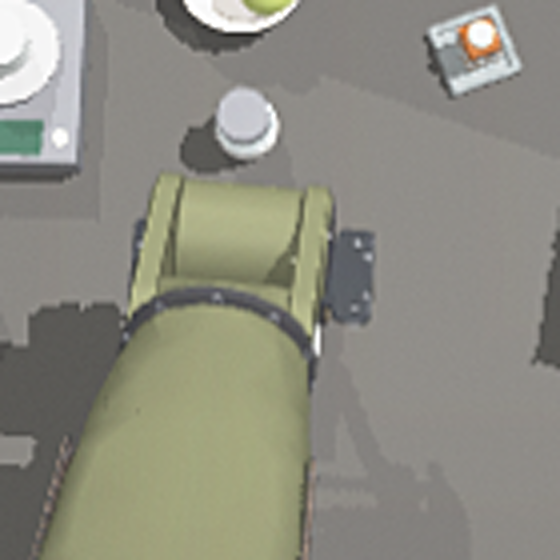

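The box is centred over the nest (nest columns 197–328, box 203–322), and the jar is well clear behind. Lowering.

```bash
python3 -m creep '[[[0.01,0.01,0.15],0,0.6],[[0.01,0.01,0.3],0,0.6],[[0.01,0.01,0.42],0,0.6],[[0.01,0.01,0.48],0,0.6],[[0.01,0.01,0.52],0,0.6],[[0.01,0.01,0.52],0,0.6]]'
```

```text
time_s: 40.7
ee_pos: [0.4402, -0.0114, 0.0044]
eef_rot: [-3.142, -0.0, 3.064]
force: [-5.2, 0.3, 9.2]
grip_width: 0.0658
```

Contact at the expected height (9 N). Releasing and retreating.

```bash
python3 -m creep '[[[0,0,-0.01],0,0.72],[[0,0,-0.01],0,0.78],[[0,0,-0.01],0,0.85],[[0,0,-0.01],0,0.95],[[0,0,-0.1],0,1],[[0,0,-0.4],0,1],[[0,0,-0.9],0,1],[[0,0,-1.5],0,1],[[0,0,-2.2],0,1],[[0,0,-3],0,1],[[-0.6,0,-4],0,1],[[-1.4,0,-4.8],0,1]]'; python3 -m creep '[[[-0.2,0,-0.1],0,1],[[-0.2,0,-0.1],0,1],[[-0.2,0,-0.1],0,1],[[-0.2,0,-0.1],0,1]]'; python3 - <<'E'
from lib import *
st(); c,T,o=snap("wrist","w24"); np.savez("w24.npz",T=T,**c)
im=c["img"]; H,S,V=cv2.split(cv2.cvtColor(im,cv2.COLOR_RGB2HSV))
X=world(c,T)*1000
m=(X[...,2]>36)&(X[...,2]<52)&(np.hypot(X[...,0]-441,X[...,1]+11)<75)
for k in blobs(m,500)[:1]:
    print("box",rect(c,T,k,0.044)); q=X[cv2.erode(m.astype(np.uint8),np.ones((7,7)))>0]; A=np.c_[q[:,:2]-q[:,:2].mean(0),np.ones(len(q))]; s=np.linalg.lstsq(A,q[:,2],rcond=None)[0]; print("z",s[2].round(1),"tilt",np.degrees(s[:2]).round(2))
E
```

```text
time_s: 41.9
ee_pos: [0.5003, -0.0161, 0.2368]
eef_rot: [-3.142, 0.003, 3.064]
force: [0.0, 0.3, -0.2]
grip_width: 0.0944
time_s: 42.3
ee_pos: [0.509, -0.0168, 0.2376]
eef_rot: [3.142, -0.002, 3.064]
force: [0.1, 0.9, 0.6]
grip_width: 0.094
t 42.3 pos [509.  -16.8 237.6] rot [ 1.800e+02 -1.000e-01  1.755e+02] F [0.1 0.9 0.6] w 94.0
box [440.3 -10.4 114.3  65.8  -4.3]
z 45.7 tilt [ 0.13 -0.02]
```

View pics/w24.png

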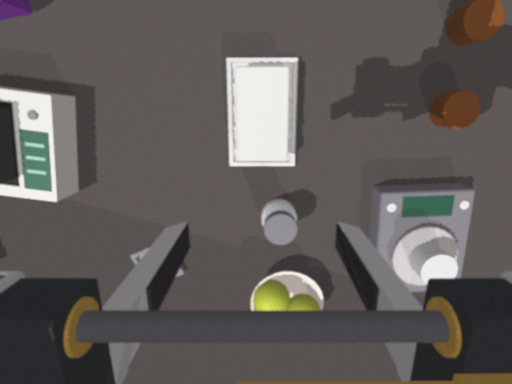

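The box lies flat in the nest at (262,112), clear of all rims (tilt 0.1°). Final overall look from the fixed cameras.

```bash
python3 - <<'E'
from lib import *
c,T,o=snap("scene","s25"); cv2.imwrite("pics/s25c.png",cv2.resize(c["img"][100:340,150:400,::-1],None,fx=2.4,fy=2.4,interpolation=cv2.INTER_CUBIC))
c,T,o=snap("top","t25"); cv2.imwrite("pics/t25c.png",cv2.resize(c["img"][90:270,100:380,::-1],None,fx=2.8,fy=2.8,interpolation=cv2.INTER_CUBIC))
E
```

```text
(no output)
```

View pics/s25c.png

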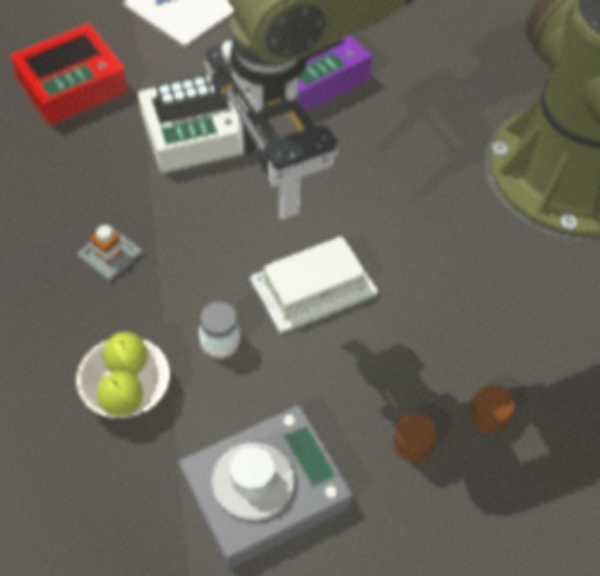

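View pics/t25c.png

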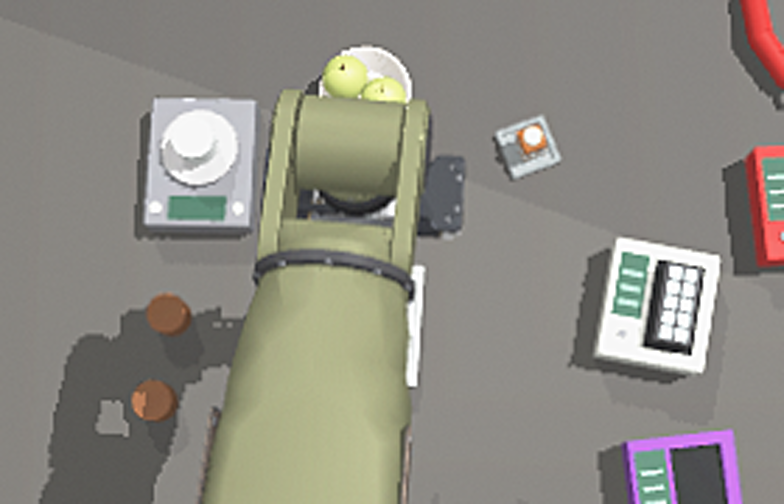

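All four items stand in their places. In the scene crop the bottle is at (108,248), tin at (255,475), block at (185,90) and box at (315,280). Jar, bowl and look-alikes are untouched and the gripper is clear. Handing in.

```bash
python3 -c "
from station import ctrl
print(ctrl.hand_in())"
```

```text
the job is handed in; nothing more can be done
None
```

All four items went from the top of the stack into their own places, in the order asked, and the job was handed in at about 42 s. My last checks found everything upright and inside its rims:

| Item | Place | Last check |
|---|---|---|
| Reagent bottle | Drip tray | About 1–2 mm off centre |
| Sample tin | Balance pan | About 1 mm off centre |
| Cuvette block | Reader's bay | Flat, about 1 mm off centre |
| Tip box | Nest | Tilt about 0.1°, about 1 mm off centre |

The jar, bowl and look-alikes show no sign of having been touched in the final pictures.

Some things disagreed along the way:
- **Fingertips:** they stand about 17 mm behind the reported TCP, not 19 mm ahead as described. My first grip therefore caught the bottle by its cap. I lifted it about 10 cm, set it back upright on the tin and regripped it by the body before carrying it off.
- **Camera offsets:** the top and scene cameras differed from the wrist camera by up to about 5 mm, so I used the wrist camera for placing. Its depth read about 1.5–2 mm high.
- **Spoiled fits:** two check fits took in pixels from outside the object, namely the pan outline after placing the tin and the first tilt fit of the block. I used the earlier clean pan fit and repeated the block check at the cuvette centres.

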